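Fit the tube blocks on the block heater, start it, set the rack beside it

TASK

Get the block heater ready: fit every aluminium tube block on its plate, filling the dowels from the upright end cheek outwards, lug on the dowel side; nudge each until its slot drops over its dowel and it sits flat on the plate, then slide it along until its face is in full contact with the cheek or the block before it. When the whole row is closed up without gaps, press the start button. Also stand the blue tube rack on the bench beside the vented end of the heater (opposite the cheek), its long side parallel to that end and level with the middle of the blocks, leaving about 30 mm free for the vents, and leave the bottles and the beaker alone.

Things in the scene. Friction and masses are not known exactly. Their poses are not given: they have to be found in the camera images.
- heater: block heater, fixed: white housing 260 (x) x 300 (y) mm; origin on the bench under its middle. x points from the control deck (near the robot) to the side with the dowels, y along the row of dowels towards the upright end cheek. Flat heater plate on top at z=80 mm, x -47..117, y -140..132. Blocks closed up and home have centres at x=10, z=102.5 and y=85, 35, -15, -65 mm, yaw as the heater
- cheek (a point): foot of the face of the upright aluminium end cheek of the heater, where it meets the plate, middle of its 80 mm length along the heater's x; the face looks to the heater's -y; 45 mm high, its black cover 48 mm
- pin1 (a point): tip of fixed steel locating dowel 1, nearest the cheek: 10 mm thick, 15 mm high above the plate, 1.5 mm chamfer. In a block's slot it has 1 mm free each way along the heater's x, 7 mm each way along y; a closed-up block's centre is 3 mm nearer the cheek than its dowel, so lower it with a gap, then slide it shut
- pin2 (a point): tip of fixed steel locating dowel 2, 50 mm further from the cheek than dowel 1: 10 mm thick, 15 mm high above the plate, 1.5 mm chamfer. In a block's slot it has 1 mm free each way along the heater's x, 7 mm each way along y; a closed-up block's centre is 3 mm nearer the cheek than its dowel, so lower it with a gap, then slide it shut
- pin3 (a point): tip of fixed steel locating dowel 3, 100 mm further from the cheek than dowel 1: 10 mm thick, 15 mm high above the plate, 1.5 mm chamfer. In a block's slot it has 1 mm free each way along the heater's x, 7 mm each way along y; a closed-up block's centre is 3 mm nearer the cheek than its dowel, so lower it with a gap, then slide it shut
- pin4 (a point): tip of fixed steel locating dowel 4, 150 mm further from the cheek than dowel 1: 10 mm thick, 15 mm high above the plate, 1.5 mm chamfer. In a block's slot it has 1 mm free each way along the heater's x, 7 mm each way along y; a closed-up block's centre is 3 mm nearer the cheek than its dowel, so lower it with a gap, then slide it shut
- block1_mid (a point): aluminium tube block (all alike; 3 or 4 exist, absent: None): 80x50x45 mm (own x,y,z), 0.45 kg; point: its centre, 22.5 mm above its underside. At +x a foot lug, 10 mm thick, flush below, ends 64 mm out; slot through it 12 (x) by 24 (y) mm, centred at x=52. On top a black T-bar to grip, 12 (x) x 36 (y) x 14 high, its middle 52.5 mm above this point on a 10 mm stem. Starts upright on the bench
- block1_slot (a point): middle of the mouth of the slot in the foot lug of block1, 10 mm above its underside
- block2_mid (a point): aluminium tube block (all alike; 3 or 4 exist, absent: None): 80x50x45 mm (own x,y,z), 0.45 kg; point: its centre, 22.5 mm above its underside. At +x a foot lug, 10 mm thick, flush below, ends 64 mm out; slot through it 12 (x) by 24 (y) mm, centred at x=52. On top a black T-bar to grip, 12 (x) x 36 (y) x 14 high, its middle 52.5 mm above this point on a 10 mm stem. Starts upright on the bench
- block2_slot (a point): middle of the mouth of the slot in the foot lug of block2, 10 mm above its underside
- block3_mid (a point): aluminium tube block (all alike; 3 or 4 exist, absent: None): 80x50x45 mm (own x,y,z), 0.45 kg; point: its centre, 22.5 mm above its underside. At +x a foot lug, 10 mm thick, flush below, ends 64 mm out; slot through it 12 (x) by 24 (y) mm, centred at x=52. On top a black T-bar to grip, 12 (x) x 36 (y) x 14 high, its middle 52.5 mm above this point on a 10 mm stem. Starts upright on the bench
- block3_slot (a point): middle of the mouth of the slot in the foot lug of block3, 10 mm above its underside
- block4_mid (a point): aluminium tube block (all alike; 3 or 4 exist, absent: None): 80x50x45 mm (own x,y,z), 0.45 kg; point: its centre, 22.5 mm above its underside. At +x a foot lug, 10 mm thick, flush below, ends 64 mm out; slot through it 12 (x) by 24 (y) mm, centred at x=52. On top a black T-bar to grip, 12 (x) x 36 (y) x 14 high, its middle 52.5 mm above this point on a 10 mm stem. Starts upright on the bench
- block4_slot (a point): middle of the mouth of the slot in the foot lug of block4, 10 mm above its underside
- start (a joint): start button of the heater: 0 released, 0.005 m fully pressed (spring, 4 N), springs back
- start_top (a point): middle of the top of the round grey start button (24 mm across) on the control deck, pressed straight down
- amber_mid (a point): brown glass bottle, 72 mm across, 155 mm high, on the bench; not part of the job; this point is half-way up
- flask_mid (a point): small clear screw-cap bottle, 54 mm across, 95 mm high; not part of the job; this point is half-way up
- rack_mid (a point): blue tube rack with two rows of capped tubes, 132 (own x) x 62 (y) mm, 0.35 kg, upright on the bench; point: on its middle axis, half-way up, 61.5 mm above its underside. Along its middle a carrying bar to grip, 80 (x) x 12 (y) x 14 mm high, its middle 54.5 mm above this point; the tube caps below it reach 28.5 mm above this point
- beaker_mid (a point): glass beaker, 72 mm across, 95 mm high; not part of the job; this point is half-way up

How it is judged:
By the outcome, as a careful person would: the job done as asked, in the order asked, and still so for the second after the job is handed in, with the robot touching nothing.
Of block1, block2, block3, block4 only 3 to 4 are there at a start; the rules pass over those that are not, and their reading is None.
At some moment in a run one of block1, block2, block3, block4, rack may be knocked a few centimetres aside while the robot is not near it.
It also fails if it takes over 210 s, if anything falls off the work surface, if the arm or the gripper's body presses on something with over 40 N, if the wrist force passes 120 N, or if a joint passes its speed limit or range.

ROBOT

A 7-joint arm with a two-finger parallel gripper is mounted at the origin on the work surface. World frame = base frame: x ahead of the robot, y to its left, z up, the work surface at z = 0. Lengths are in m, angles in rad, forces in N, time in s.
With the tool pointing down it reaches from about 0.425 to 0.95 m from the base axis. Payload 16.7 kg.
Tool frame: the origin (TCP) lies on the front face of the gripper's body, between the roots of the fingers; the fingertips stand 97 mm ahead of it and the grasp point (between the pads) lies 78 mm ahead of it; z points along the fingers, y is the line along which they close (so a half turn about z gives the same grasp; the last joint's range is limited). The gripper opens to 94 mm and grips with 3 to 60 N. Pads are 16 mm wide; open, the fingers measure 119 mm over their backs; the gripper's body (75 mm by 177 mm) begins 78 mm behind the grasp point.
Start: joints at [1.02, 0.426, 0.074, 1.606, -0.034, 1.111, -0.067], TCP at [0.263, -0.621, 0.303] pointing down, gripper open.
Joint ranges: [-2.85, 2.85], [-0.5, 2.14], [-1.23, 1.37], [0.21, 2.46], [-1.02, 4.16], [0.16, 2.05], [-2.73, 2.73]. Speed limits (rad/s): [1.89, 1.89, 2.39, 2.39, 3.01, 3.01, 3.01].

INTERFACE

Orientations are given as [roll, pitch, yaw] about the fixed x, y, z axes, in that order (R = Rz(yaw) Ry(pitch) Rx(roll)).
In Python, from bench import sensors, optics, arm, look_for gives the robot as it stands.
- The arm moves only by the shell command python3 -m inch 'ROWS' [OPENING] [FORCE]. ROWS is JSON, a list of rows, each an object of numbers: "tx", "ty", "tz": the shift along the world's x, y, z in mm; "rx", "ry", "rz": the turn, a rotation vector about the world's x, y, z in rad. In form: [{"tx": .., "ty": .., "tz": .., "rx": .., "ry": .., "rz": ..}, ...]. A call has 1 to 20 rows; each row is the pose to reach, as a shift and turn from the pose commanded when the call began; what a row does not reach only later rows make up. A row lasts 1/12 s, in which the tool goes at most 41.7 mm and 7.16 degrees, less where a joint would pass 70% of its speed; a pose out of reach is approached as far as the arm can. A call with a gripper value outside its range is refused whole. OPENING is the gripper's target within -1 to 1 (shut at 1, half-way at 0, fully open at -1), set as the call begins (- or left out, the last holds). The fingers move at their own pace and stop on an object; FORCE is the grip in N (left out, the last holds). Time passes only in rows, so rows that repeat a pose let the fingers close. It gives the time, the measured TCP pose, the force, the opening and the grip force at its end, in the units of the state.
- sensors.sense(): the state, without advancing time (a new reading comes with each control period).
- optics.read_camera(name): name is "scene" or "top" or "wrist"; returns a dict with "color" (480x640x3 uint8, red, green, blue), "fx", "fy", "cx", "cy" (pixels), "R" (3x3) and "t" (3): a world point X has camera coordinates R X + t. Camera axes: x right, y down, z forward; pixel columns grow to the right and rows downward; lengths in m; the calibration is good to about 2 mm. A picture is of the moment at which its call begins. There is no depth.
- arm.job_done(): hands the job in; it is judged then, once.
Trained networks look in the newest picture that a camera, given by its name, has taken for a name from the list of things; names that differ only in an ending like _2 or _b are one class to them, and where a whole thing is asked for, a point or a joint stands for the part that bears it (a point fixed in the world has none). Each returns a list of dicts, best first, with "p" (0 to 1); they miss things now and then, are a little off and sometimes report something else, mostly with a low value. They report only what shows in the picture. A call takes as long as a camera call.
- look_for(camera, thing): "rect" ([left, top, right, bottom] as shares, 0 to 1, of the picture: columns of its width, rows of its height, round what is visible of it).
The state is a dict: "time_s": time; "joints": joint angles; "joint_vel": joint speeds; "effort": joint torques, N m; "ee_pos": TCP position; "eef_rot": TCP orientation; "ft_force": force on the tool from outside, world axes, zero at the start; "moment": the same for the moment, N m; "opening": finger opening in m; "grip_force": force on a finger pad.
Only numpy, scipy, OpenCV 4.12 (cv2) and the standard library are available. Lean on these libraries where they do the work, as an engineer would, in place of code of your own. Each camera call takes 0.05 s, during which the arm holds its last target. There are 200 camera calls.

## Working session

There is one attempt and no reset: what is moved stays moved. The work goes in short steps, Python scripts to look and compute and a shell command to move; the robot and the scene stay as the last step left them, time stands still between calls to the robot, and variables do not carry over. Pictures are saved under pics/ and viewed, at most 14 in all, crops included, and the job is handed in when it is done.

```bash
ls; mkdir -p pics; cat > h.py <<'E'
import numpy as np, cv2
from bench import sensors, optics, arm, look_for
def snap(cam,name=None):
    c=optics.read_camera(cam)
    if name: cv2.imwrite(f'pics/{name}.png',c['color'][:,:,::-1])
    return c
def ray(c,u,v,z):
    R=np.array(c['R']);t=np.array(c['t']);o=-R.T@t
    d=R.T@np.array([(u-c['cx'])/c['fx'],(v-c['cy'])/c['fy'],1]);return o+d*(z-o[2])/d[2]
def proj(c,X):
    p=np.array(c['R'])@np.array(X)+np.array(c['t']);return np.array([c['fx']*p[0]/p[2]+c['cx'],c['fy']*p[1]/p[2]+c['cy']])
E
python3 - <<'E'
from h import *
for n in['top','scene']:
    c=snap(n,n+'0'); R=np.array(c['R']);print(n,(-R.T@np.array(c['t'])).round(3),R[2].round(3),c['fx'])
    for th in ['heater','block1_mid','pin1','cheek','start_top','rack_mid','amber_mid','flask_mid','beaker_mid']:
        try:
            print(th,[(np.round(np.array(d['rect'])*[640,480,640,480]).astype(int).tolist(),round(d['p'],2)) for d in look_for(n,th)])
        except Exception as e: print(th,e)
print(sensors.sense())
E
```

```text
pics
top [0.512 0.03  1.422] [ 0.076  0.021 -0.997] 562.1651487907519
heater [([198, 190, 335, 317], 0.81), ([382, 234, 408, 275], 0.73)]
block1_mid [([389, 280, 415, 327], 0.77)]
pin1 [([197, 195, 334, 316], 0.95)]
cheek [([201, 196, 334, 314], 0.92), ([121, 311, 159, 337], 0.62)]
start_top []
rack_mid [([503, 237, 553, 297], 0.77), ([297, 290, 308, 305], 0.19)]
amber_mid [([399, 153, 431, 186], 0.92)]
flask_mid [([147, 237, 172, 258], 0.62)]
beaker_mid [([118, 311, 160, 339], 0.93)]
scene [1.246 0.415 1.084] [-0.526 -0.291 -0.799] 510.93059207638686
heater [([274, 176, 302, 218], 0.63), ([292, 204, 452, 354], 0.56), ([360, 214, 366, 219], 0.49)]
block1_mid [([271, 175, 301, 218], 0.94)]
pin1 [([295, 209, 459, 349], 0.59)]
cheek [([292, 205, 456, 351], 0.67)]
start_top [([362, 214, 368, 218], 0.61), ([294, 209, 458, 350], 0.33)]
rack_mid [([150, 149, 202, 207], 0.66)]
amber_mid [([184, 244, 224, 297], 0.76)]
flask_mid [([466, 311, 494, 342], 0.61)]
beaker_mid [([502, 244, 540, 293], 0.92)]
{'time_s': 1.0, 'joints': array([ 1.02051974,  0.42606198,  0.07391276,  1.60597381, -0.03410164,
        1.11082466, -0.06711552]), 'joint_vel': array([ 0.00071886,  0.00124929,  0.0002463 , -0.00018411, -0.00034502,
       -0.00052684,  0.00073438]), 'effort': array([ 3.33984763e-04, -9.35553503e+01,  3.66208971e+00, -4.54565370e+01,
       -4.92405414e-02,  1.27808203e-02, -2.81904761e-05]), 'ee_pos': array([ 0.26330415, -0.62149785,  0.30270412]), 'eef_rot': array([-3.14158165e+00, -3.11256325e-05,  4.00691701e-01]), 'ft_force': array([-0.3077396 , -0.5620004 ,  0.04670397]), 'moment': array([-0.03075783,  0.04105168, -0.08796619]), 'grip_force': 0.0, 'opening': 0.0941466646459772}
```

View pics/top0.png

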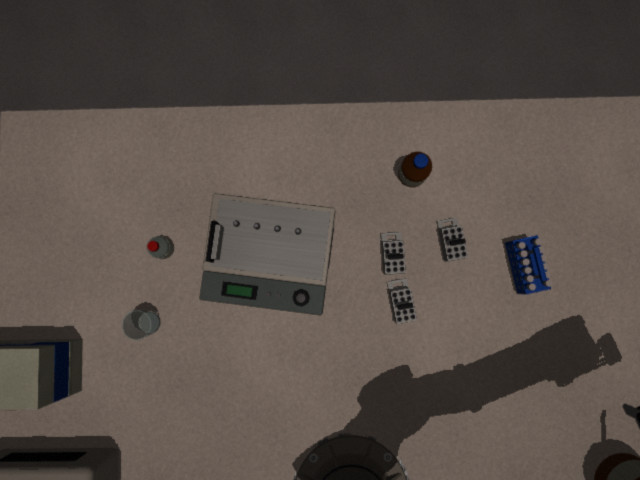

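View pics/scene0.png

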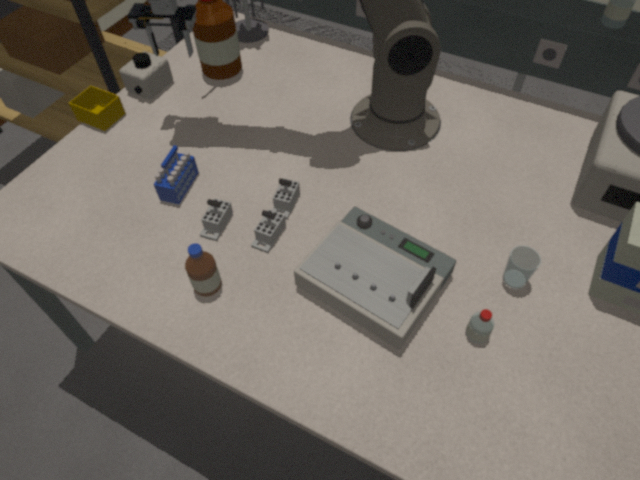

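The top view shows three blocks, at about (394,255), (403,303) and (453,240), all with the lug towards +x. The pins are at (237,224) to (298,231), the cheek at (215,241), the knob at (301,297) and the rack at (527,265). I'll enlarge the heater and the blocks.

```bash
python3 - <<'E'
from h import *
im=cv2.imread('pics/top0.png')
a=cv2.resize(im[185:325,190:345],None,fx=3.9,fy=3.9,interpolation=cv2.INTER_CUBIC)
b=cv2.resize(im[210:335,375:560],None,fx=4.2,fy=4.2,interpolation=cv2.INTER_CUBIC)
cv2.imwrite('pics/a.png',np.clip(a*1.5,0,255));cv2.imwrite('pics/b.png',np.clip(b*1.5,0,255))
E
```

```text
[ WARN:0@0.181] global loadsave.cpp:1063 imwrite_ Unsupported depth image for selected encoder is fallbacked to CV_8U.
```

View pics/a.png

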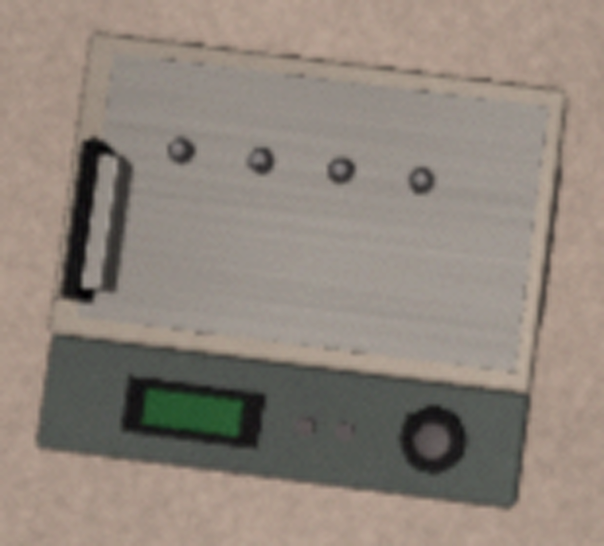

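View pics/b.png

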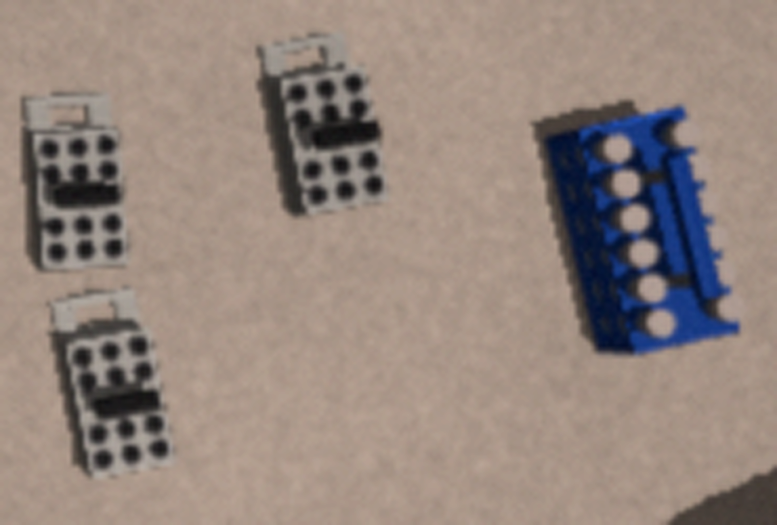

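The crops show the start button as a grey disc at a(433,439). The dowels run from a(181,149) to a(422,179). The T-bars are at b(85,193), b(127,400) and b(346,134), and the rack bar at b(692,225).

```bash
python3 - <<'E'
from h import *
c=snap('top')
A=lambda u,v:((u+.5)/3.9+190-.5,(v+.5)/3.9+185-.5)
B=lambda u,v:((u+.5)/4.2+375-.5,(v+.5)/4.2+210-.5)
P=np.array([ray(c,*A(*p),.095) for p in [(181,148),(262,159),(342,168),(422,179)]]);print(P.round(4))
d=P[0]-P[3];print('pin span',np.linalg.norm(d),'yaw',np.arctan2(d[1],d[0])-np.pi/2)
yaw=np.arctan2(d[1],d[0])-np.pi/2
Rz=np.array([[np.cos(yaw),-np.sin(yaw)],[np.sin(yaw),np.cos(yaw)]])
H=P.mean(0)[:2]-Rz@[62,7e-0] if 0 else P.mean(0)[:2]-Rz@np.array([.062,.007]); print('heater',H)
print('start',ray(c,*A(433,439),.06),ray(c,*A(433,439),.09))
for n,bar,sl in [('A',(85,192),(70,112)),('B',(127,398),(98,310)),('C',(346,133),(307,55))]:
    b=ray(c,*B(*bar),.082);s=ray(c,*B(*sl),.01);e=s-b
    print(n,b.round(4),s.round(4),'d',np.hypot(*e[:2]),'yaw',np.arctan2(e[1],e[0]))
r1=ray(c,*B(680,155),.123);r2=ray(c,*B(708,292),.123);print('rack',(r1+r2)/2,np.linalg.norm(r1-r2),np.arctan2(*(r1-r2)[[1,0]]))
for n,p in [('cheek foot',(124,230)),]: print(n,ray(c,*A(*p),.08))
# corners of housing
for p in [(95,35),(565,92),(37,447),(514,507)]:print(p,ray(c,*A(*p),.075).round(3))
w=snap('wrist','w0');R=np.array(w['R']);print((-R.T@np.array(w['t'])).round(3),R.round(2),w['fx'])
E
```

```text
[[0.6609 0.2615 0.095 ]
 [0.6532 0.212  0.095 ]
 [0.6468 0.1631 0.095 ]
 [0.6391 0.1144 0.095 ]]
pin span 0.1486829627790305 yaw -0.1470016754498893
heater [0.58766894 0.18993162]
start [0.48077335 0.11202749 0.06      ] [0.48145378 0.110222   0.09      ]
A [ 0.5768 -0.115   0.082 ] [ 0.6284 -0.1151  0.01  ] d 0.05157442270568312 yaw -0.0021319794570472854
B [ 0.4604 -0.1355  0.082 ] [ 0.5099 -0.1287  0.01  ] d 0.05000749429463774 yaw 0.1373612408692262
C [ 0.6076 -0.2633  0.082 ] [ 0.6599 -0.2574  0.01  ] d 0.05268163248945751 yaw 0.11077445190928277
rack [ 0.551797   -0.44135836  0.123     ] 0.07585419777829341 0.15528064824549875
cheek foot [0.6124798  0.29965094 0.08      ]
(95, 35) [0.735 0.318 0.075]
(565, 92) [0.693 0.026 0.075]
(37, 447) [0.48  0.355 0.075]
(514, 507) [0.439 0.062 0.075]
[ 0.325 -0.596  0.385] [[ 0.39 -0.92  0.  ]
 [-0.9  -0.38  0.23]
 [-0.21 -0.09 -0.97]] 350.58681965773513
```

```bash
python3 -m inch '[{"tx":310,"ty":506,"tz":-20,"rz":1.17},{"tx":310,"ty":506,"tz":-20,"rz":1.17},{"tx":310,"ty":506,"tz":-20,"rz":1.17},{"tx":310,"ty":506,"tz":-20,"rz":1.17},{"tx":310,"ty":506,"tz":-20,"rz":1.17},{"tx":310,"ty":506,"tz":-20,"rz":1.17},{"tx":310,"ty":506,"tz":-20,"rz":1.17},{"tx":310,"ty":506,"tz":-20,"rz":1.17},{"tx":310,"ty":506,"tz":-20,"rz":1.17},{"tx":310,"ty":506,"tz":-20,"rz":1.17},{"tx":310,"ty":506,"tz":-20,"rz":1.17},{"tx":310,"ty":506,"tz":-20,"rz":1.17},{"tx":310,"ty":506,"tz":-20,"rz":1.17},{"tx":310,"ty":506,"tz":-20,"rz":1.17},{"tx":310,"ty":506,"tz":-20,"rz":1.17},{"tx":310,"ty":506,"tz":-20,"rz":1.17},{"tx":310,"ty":506,"tz":-20,"rz":1.17},{"tx":310,"ty":506,"tz":-20,"rz":1.17},{"tx":310,"ty":506,"tz":-20,"rz":1.17}]' -1 30
python3 - <<'E'
from h import *
w=snap('wrist','w1');s=sensors.sense();print(s['joints'].round(2),s['ee_pos'],s['eef_rot'])
R=np.array(w['R']);print((-R.T@np.array(w['t'])).round(3),R.round(2))
for X in [(.5768,-.115,.082),(.6284,-.1151,.01),(.4604,-.1355,.082)]:print(proj(w,X))
E
```

```text
[ 1.02  0.43  0.07  1.61 -0.03  1.11 -0.07] [ 0.26334679 -0.62146751  0.30265273] [-3.14154539e+00 -2.94137966e-05  4.00816407e-01]
[ 0.325 -0.596  0.385] [[ 0.39 -0.92  0.  ]
 [-0.9  -0.38  0.23]
 [-0.21 -0.09 -0.97]]
[-293.57838269 -613.89479594]
[-123.58023102 -502.92949285]
[-261.35057529 -335.52007979]invalid input
```

View pics/w1.png

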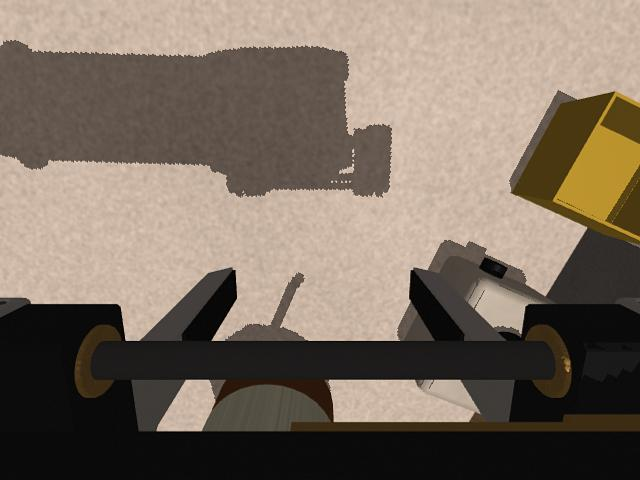

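The move was refused and the arm is still over the bench with nothing relevant in view. The rows probably need all six keys.

```bash
python3 -m inch '[{"tx":310,"ty":506,"tz":-20,"rx":0,"ry":0,"rz":1.17},{"tx":310,"ty":506,"tz":-20,"rx":0,"ry":0,"rz":1.17},{"tx":310,"ty":506,"tz":-20,"rx":0,"ry":0,"rz":1.17},{"tx":310,"ty":506,"tz":-20,"rx":0,"ry":0,"rz":1.17},{"tx":310,"ty":506,"tz":-20,"rx":0,"ry":0,"rz":1.17},{"tx":310,"ty":506,"tz":-20,"rx":0,"ry":0,"rz":1.17},{"tx":310,"ty":506,"tz":-20,"rx":0,"ry":0,"rz":1.17},{"tx":310,"ty":506,"tz":-20,"rx":0,"ry":0,"rz":1.17},{"tx":310,"ty":506,"tz":-20,"rx":0,"ry":0,"rz":1.17},{"tx":310,"ty":506,"tz":-20,"rx":0,"ry":0,"rz":1.17},{"tx":310,"ty":506,"tz":-20,"rx":0,"ry":0,"rz":1.17},{"tx":310,"ty":506,"tz":-20,"rx":0,"ry":0,"rz":1.17},{"tx":310,"ty":506,"tz":-20,"rx":0,"ry":0,"rz":1.17},{"tx":310,"ty":506,"tz":-20,"rx":0,"ry":0,"rz":1.17},{"tx":310,"ty":506,"tz":-20,"rx":0,"ry":0,"rz":1.17},{"tx":310,"ty":506,"tz":-20,"rx":0,"ry":0,"rz":1.17},{"tx":310,"ty":506,"tz":-20,"rx":0,"ry":0,"rz":1.17},{"tx":310,"ty":506,"tz":-20,"rx":0,"ry":0,"rz":1.17}]' -1 30
python3 - <<'E'
from h import *
w=snap('wrist','w1');s=sensors.sense();print(s['joints'].round(2),s['ee_pos'],s['eef_rot'])
R=np.array(w['R']);print((-R.T@np.array(w['t'])).round(3),R.round(2))
for X in [(.5768,-.115,.082),(.6284,-.1151,.01),(.4604,-.1355,.082)]:print(proj(w,X))
E
```

```text
time_s: 2.65
ee_pos: [0.5728, -0.1167, 0.2826]
eef_rot: [-3.141, 0.001, 1.57]
ft_force: [-0.2, -0.3, 0.1]
opening: 0.0938
grip_force: 0.0
[ 0.41  0.33 -0.39  1.81  0.14  1.03 -0.04] [ 0.57276462 -0.11696703  0.28268367] [-3.14130521e+00  5.48151954e-04  1.56890597e+00]
[ 0.573 -0.051  0.364] [[ 1.   -0.    0.  ]
 [-0.   -0.97  0.23]
 [-0.   -0.23 -0.97]]
[327.80624981 236.10168258]
[377.06664679 220.52728268]
[189.18382642 260.1042405 ]
```

View pics/w1.png

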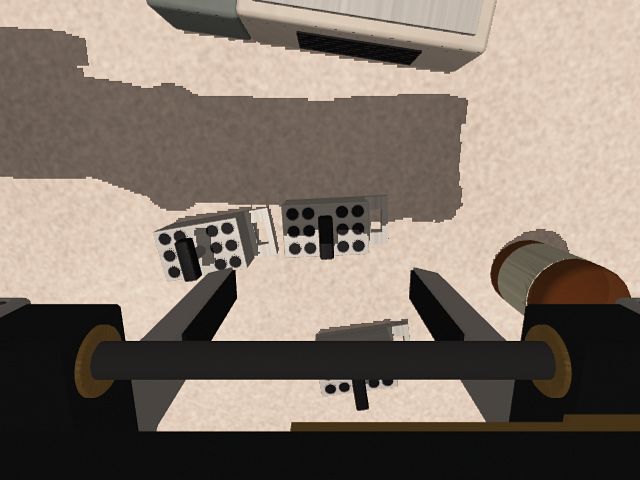

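The wrist view puts A's bar at (326,237), against a predicted (328,236), and B's bar at (188,258), against (189,260). The measurements hold, so I'll grasp A.

```bash
python3 -m inch '[{"tx":4,"ty":1,"tz":-40,"rx":0,"ry":0,"rz":0.04},{"tx":4,"ty":1,"tz":-80,"rx":0,"ry":0,"rz":0.04},{"tx":4,"ty":1,"tz":-115,"rx":0,"ry":0,"rz":0.04},{"tx":4,"ty":1,"tz":-128,"rx":0,"ry":0,"rz":0.04},{"tx":4,"ty":1,"tz":-129,"rx":0,"ry":0,"rz":0.04},{"tx":4,"ty":1,"tz":-129,"rx":0,"ry":0,"rz":0.04}]' -1 40 && python3 -m inch '[{"tx":0,"ty":0,"tz":0,"rx":0,"ry":0,"rz":0},{"tx":0,"ty":0,"tz":0,"rx":0,"ry":0,"rz":0},{"tx":0,"ty":0,"tz":0,"rx":0,"ry":0,"rz":0},{"tx":0,"ty":0,"tz":0,"rx":0,"ry":0,"rz":0},{"tx":0,"ty":0,"tz":0,"rx":0,"ry":0,"rz":0},{"tx":0,"ty":0,"tz":0,"rx":0,"ry":0,"rz":0},{"tx":0,"ty":0,"tz":0,"rx":0,"ry":0,"rz":0},{"tx":0,"ty":0,"tz":0,"rx":0,"ry":0,"rz":0},{"tx":0,"ty":0,"tz":0,"rx":0,"ry":0,"rz":0},{"tx":0,"ty":0,"tz":0,"rx":0,"ry":0,"rz":0}]' 1 40
```

```text
time_s: 3.2
ee_pos: [0.5774, -0.1152, 0.1543]
eef_rot: [-3.141, -0.0, 1.61]
ft_force: [0.1, 0.6, 1.0]
opening: 0.0939
grip_force: 0.0
time_s: 4.03
ee_pos: [0.5773, -0.1144, 0.1536]
eef_rot: [-3.141, -0.0, 1.611]
ft_force: [0.3, -0.2, -0.9]
opening: 0.0308
grip_force: 0.0
```

```bash
python3 -m inch '[{"tx":0,"ty":0,"tz":0,"rx":0,"ry":0,"rz":0},{"tx":0,"ty":0,"tz":0,"rx":0,"ry":0,"rz":0},{"tx":0,"ty":0,"tz":0,"rx":0,"ry":0,"rz":0},{"tx":0,"ty":0,"tz":0,"rx":0,"ry":0,"rz":0},{"tx":0,"ty":0,"tz":0,"rx":0,"ry":0,"rz":0},{"tx":0,"ty":0,"tz":10,"rx":0,"ry":0,"rz":0},{"tx":0,"ty":0,"tz":30,"rx":0,"ry":0,"rz":0},{"tx":0,"ty":0,"tz":60,"rx":0,"ry":0,"rz":0},{"tx":0,"ty":0,"tz":100,"rx":0,"ry":0,"rz":0},{"tx":0,"ty":0,"tz":130,"rx":0,"ry":0,"rz":0}]' 1 40 && python3 -m inch '[{"tx":3,"ty":40,"tz":0,"rx":0,"ry":0,"rz":-0.02},{"tx":6,"ty":80,"tz":0,"rx":0,"ry":0,"rz":-0.04},{"tx":9,"ty":120,"tz":0,"rx":0,"ry":0,"rz":-0.08},{"tx":12,"ty":160,"tz":0,"rx":0,"ry":0,"rz":-0.1},{"tx":16,"ty":200,"tz":0,"rx":0,"ry":0,"rz":-0.12},{"tx":20,"ty":240,"tz":0,"rx":0,"ry":0,"rz":-0.14},{"tx":24,"ty":280,"tz":0,"rx":0,"ry":0,"rz":-0.16},{"tx":28,"ty":320,"tz":0,"rx":0,"ry":0,"rz":-0.187},{"tx":30,"ty":350,"tz":0,"rx":0,"ry":0,"rz":-0.187},{"tx":32,"ty":372,"tz":0,"rx":0,"ry":0,"rz":-0.187},{"tx":32,"ty":382,"tz":0,"rx":0,"ry":0,"rz":-0.187},{"tx":32,"ty":382,"tz":0,"rx":0,"ry":0,"rz":-0.187},{"tx":32,"ty":382,"tz":0,"rx":0,"ry":0,"rz":-0.187}]'
python3 - <<'E'
from h import *
w=snap('wrist','w2')
snap('top','t2'); snap('scene','s2')
for X in [(.6609,.2615,.095),(.6532,.212,.095),(.6468,.1631,.095),(.6391,.1144,.095)]:print(proj(w,X))
E
```

```text
time_s: 4.87
ee_pos: [0.5773, -0.1142, 0.2867]
eef_rot: [3.141, -0.0, 1.611]
ft_force: [1.3, -0.6, -4.7]
opening: 0.0118
grip_force: 40.0
time_s: 5.95
ee_pos: [0.6091, 0.2673, 0.2837]
eef_rot: [-3.141, 0.0, 1.424]
ft_force: [-0.1, -0.4, -4.2]
opening: 0.0115
grip_force: 40.0
[388.41649409 239.20924339]
[385.29409262 298.17938242]
[383.84488631 351.74917846]
[381.0289721  401.36308174]
```

View pics/w2.png

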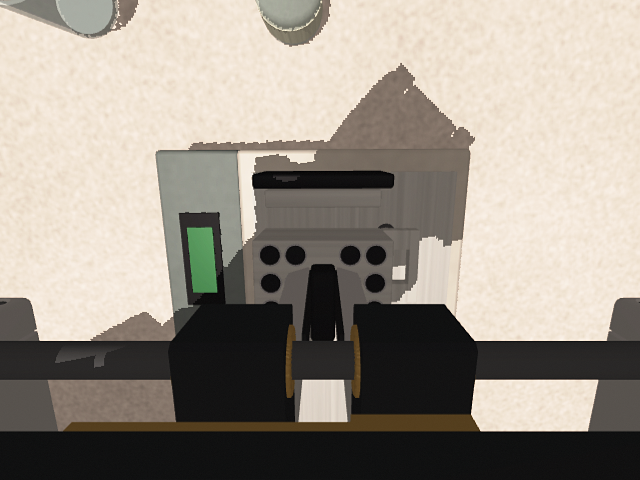

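The wrist view shows the cheek at the top and the block squared to the heater. Pin 1 is just visible at (387,228), with the slot to its right at (400,268). I'll lower to just past the pin tip and read the force.

```bash
python3 -m inch '[{"tx":0,"ty":0,"tz":-12,"rx":0,"ry":0,"rz":0},{"tx":0,"ty":0,"tz":-22,"rx":0,"ry":0,"rz":0},{"tx":0,"ty":0,"tz":-29,"rx":0,"ry":0,"rz":0},{"tx":0,"ty":0,"tz":-33,"rx":0,"ry":0,"rz":0},{"tx":0,"ty":0,"tz":-36,"rx":0,"ry":0,"rz":0},{"tx":0,"ty":0,"tz":-38,"rx":0,"ry":0,"rz":0},{"tx":0,"ty":0,"tz":-39,"rx":0,"ry":0,"rz":0},{"tx":0,"ty":0,"tz":-40,"rx":0,"ry":0,"rz":0},{"tx":0,"ty":0,"tz":-40,"rx":0,"ry":0,"rz":0}]'
python3 - <<'E'
from h import *
w=snap('wrist'); i=w['color'][190:330,330:450,::-1]
cv2.imwrite('pics/w3.png',cv2.resize(i,None,fx=4,fy=4,interpolation=cv2.INTER_CUBIC))
print(sensors.sense()['ft_force'],sensors.sense()['moment'],proj(w,(.6609,.2615,.095)))
E
```

```text
time_s: 6.85
ee_pos: [0.6085, 0.2688, 0.2455]
eef_rot: [-3.141, -0.001, 1.425]
ft_force: [-14.8, -1.9, 21.8]
opening: 0.0117
grip_force: 40.0
[-13.9558093   -1.78230845  22.19983034] [-0.467156    2.86742107 -0.13424916] [399.69995398 254.46166756]
```

View pics/w3.png

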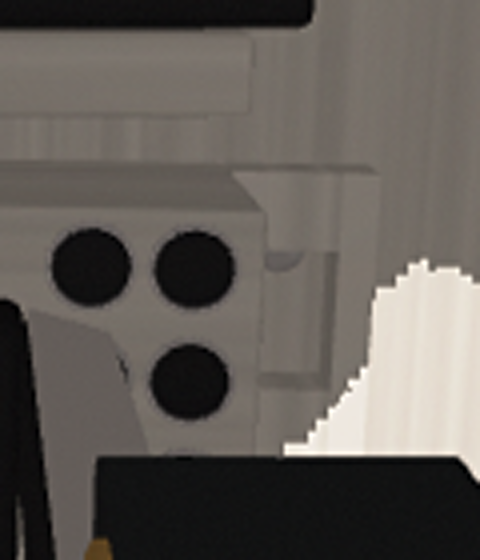

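The pin is at the far-left corner of the slot. Block A needs about −2.5 mm in heater x and +10 mm in heater y, so I'll raise, shift and lower.

```bash
python3 -m inch '[{"tx":0,"ty":0,"tz":6,"rx":0,"ry":0,"rz":0},{"tx":0,"ty":0,"tz":10,"rx":0,"ry":0,"rz":0},{"tx":-1,"ty":5,"tz":10,"rx":0,"ry":0,"rz":0},{"tx":-1,"ty":10,"tz":10,"rx":0,"ry":0,"rz":0},{"tx":-1,"ty":10,"tz":10,"rx":0,"ry":0,"rz":0},{"tx":-1,"ty":10,"tz":8,"rx":0,"ry":0,"rz":0},{"tx":-1,"ty":10,"tz":5,"rx":0,"ry":0,"rz":0},{"tx":-1,"ty":10,"tz":2,"rx":0,"ry":0,"rz":0},{"tx":-1,"ty":10,"tz":0,"rx":0,"ry":0,"rz":0},{"tx":-1,"ty":10,"tz":0,"rx":0,"ry":0,"rz":0},{"tx":-1,"ty":10,"tz":0,"rx":0,"ry":0,"rz":0}]'
python3 - <<'E'
from h import *
w=snap('wrist'); i=w['color'][190:330,330:450,::-1]
cv2.imwrite('pics/w4.png',cv2.resize(i,None,fx=4,fy=4,interpolation=cv2.INTER_CUBIC))
print(sensors.sense()['ft_force'],sensors.sense()['moment'])
E
```

```text
time_s: 7.82
ee_pos: [0.6084, 0.2773, 0.2434]
eef_rot: [-3.141, 0.0, 1.424]
ft_force: [-0.2, -0.2, -4.8]
opening: 0.0119
grip_force: 40.0
[ 0.24073492 -0.86356519 -4.35443313] [-0.06554265 -0.15124865  0.02991837]
```

View pics/w4.png

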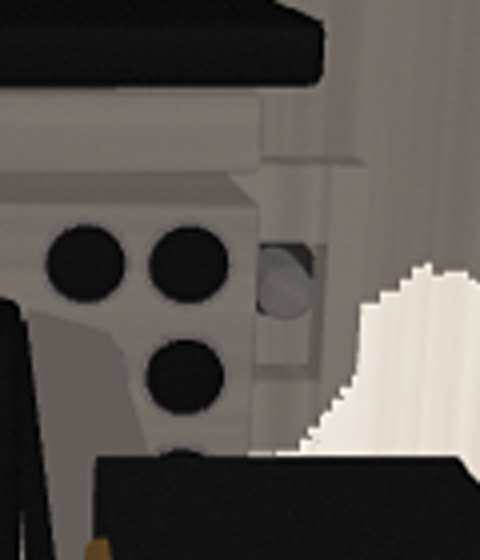

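The pin now shows inside the slot at crop (285,285) and there is no contact force. I'll lower to seat.

```bash
python3 -m inch '[{"tx":0,"ty":1,"tz":-2,"rx":0,"ry":0,"rz":0},{"tx":0,"ty":1,"tz":-4,"rx":0,"ry":0,"rz":0},{"tx":0,"ty":1,"tz":-6,"rx":0,"ry":0,"rz":0},{"tx":0,"ty":1,"tz":-8,"rx":0,"ry":0,"rz":0},{"tx":0,"ty":1,"tz":-10,"rx":0,"ry":0,"rz":0},{"tx":0,"ty":1,"tz":-11,"rx":0,"ry":0,"rz":0},{"tx":0,"ty":1,"tz":-11,"rx":0,"ry":0,"rz":0},{"tx":0,"ty":1,"tz":-11,"rx":0,"ry":0,"rz":0}]'
```

```text
time_s: 8.53
ee_pos: [0.6095, 0.2783, 0.2342]
eef_rot: [3.139, -0.001, 1.423]
ft_force: [2.8, -4.1, 10.1]
opening: 0.0116
grip_force: 40.0
```

```bash
python3 -m inch '[{"tx":0.3,"ty":2,"tz":0,"rx":0,"ry":0,"rz":0},{"tx":0.6,"ty":4,"tz":0,"rx":0,"ry":0,"rz":0},{"tx":0.9,"ty":6,"tz":0,"rx":0,"ry":0,"rz":0},{"tx":0.9,"ty":6,"tz":0,"rx":0,"ry":0,"rz":0}]' && python3 -m inch '[{"tx":0.15,"ty":1,"tz":0,"rx":0,"ry":0,"rz":0},{"tx":0.3,"ty":2,"tz":0,"rx":0,"ry":0,"rz":0},{"tx":0.3,"ty":2,"tz":0,"rx":0,"ry":0,"rz":0}]'&& python3 -m inch '[{"tx":0.15,"ty":1,"tz":0,"rx":0,"ry":0,"rz":0},{"tx":0.3,"ty":2,"tz":0,"rx":0,"ry":0,"rz":0},{"tx":0.3,"ty":2,"tz":0,"rx":0,"ry":0,"rz":0}]'
python3 - <<'E'
from h import *
w=snap('wrist'); i=w['color'][130:330,220:450,::-1]
cv2.imwrite('pics/w5.png',cv2.resize(i,None,fx=3,fy=3,interpolation=cv2.INTER_CUBIC))
E
```

```text
time_s: 8.87
ee_pos: [0.6103, 0.2806, 0.2343]
eef_rot: [3.14, 0.006, 1.421]
ft_force: [-7.6, -23.7, 26.4]
opening: 0.0118
grip_force: 40.0
time_s: 9.12
ee_pos: [0.6104, 0.2811, 0.2343]
eef_rot: [3.14, 0.008, 1.42]
ft_force: [-11.4, -31.4, 32.1]
opening: 0.0115
grip_force: 40.0
time_s: 9.37
ee_pos: [0.6107, 0.2824, 0.2343]
eef_rot: [3.141, 0.009, 1.419]
ft_force: [-13.6, -35.0, 34.6]
opening: 0.0118
grip_force: 40.0
```

View pics/w5.png

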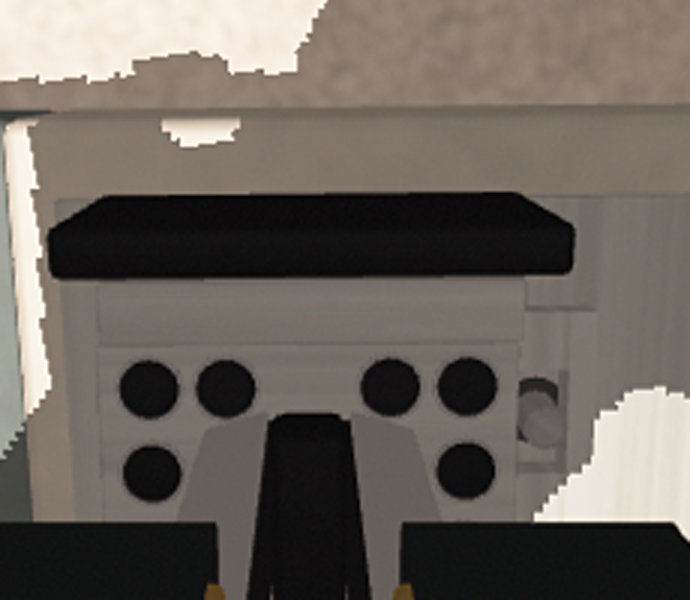

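Block A's top meets the cheek band with no dark gap at crop row ~343, and the pin is in the slot at (545,410). The −35 N y force confirms contact. I'll release and lift, then go to B.

```bash
python3 -m inch '[{"tx":-0.3,"ty":-2,"tz":1,"rx":0,"ry":0,"rz":0},{"tx":-0.3,"ty":-2,"tz":1,"rx":0,"ry":0,"rz":0}]' && python3 -m inch '[{"tx":0,"ty":0,"tz":0,"rx":0,"ry":0,"rz":0},{"tx":0,"ty":0,"tz":0,"rx":0,"ry":0,"rz":0},{"tx":0,"ty":0,"tz":0,"rx":0,"ry":0,"rz":0},{"tx":0,"ty":0,"tz":0,"rx":0,"ry":0,"rz":0},{"tx":0,"ty":0,"tz":0,"rx":0,"ry":0,"rz":0},{"tx":0,"ty":0,"tz":0,"rx":0,"ry":0,"rz":0},{"tx":0,"ty":0,"tz":15,"rx":0,"ry":0,"rz":0},{"tx":0,"ty":0,"tz":45,"rx":0,"ry":0,"rz":0},{"tx":0,"ty":0,"tz":75,"rx":0,"ry":0,"rz":0},{"tx":0,"ty":0,"tz":75,"rx":0,"ry":0,"rz":0}]' -0.3 40
python3 - <<'E'
from h import *
c=snap('top','t3')
for th in ['block1_mid','rack_mid']:
  for d in look_for('top',th): print(th,(np.array(d['rect'])*[640,480,640,480]).round(1).tolist(),d['p'])
im=cv2.imread('pics/t3.png')
b=cv2.resize(im[210:335,375:560],None,fx=4.2,fy=4.2,interpolation=cv2.INTER_CUBIC)
cv2.imwrite('pics/b3.png',np.clip(b*1.5,0,255).astype('uint8'))
o=cv2.imread('pics/top0.png').astype(int)
print(np.abs(im.astype(int)-o)[210:335,375:560].sum(2).mean(), [np.abs(im.astype(int)-o)[y:y+55,x:x+40].sum(2).mean().round(1) for x,y in [(380,230),(385,278),(433,213),(505,235)]])
a=cv2.resize(im[185:325,190:345],None,fx=3.9,fy=3.9,interpolation=cv2.INTER_CUBIC)
cv2.imwrite('pics/ab3.png',cv2.resize(np.hstack([np.clip(a*1.5,0,255).astype('uint8'),cv2.resize(b,None,fx=1,fy=546/525)[:546]]),None,fx=.57,fy=.57))
E
```

```text
time_s: 9.58
ee_pos: [0.6105, 0.2821, 0.2344]
eef_rot: [3.14, 0.006, 1.42]
ft_force: [-4.1, -22.0, 14.7]
opening: 0.0115
grip_force: 40.0
time_s: 10.42
ee_pos: [0.6108, 0.2879, 0.3146]
eef_rot: [3.136, -0.004, 1.424]
ft_force: [-0.1, 1.3, 1.1]
opening: 0.0611
grip_force: 0.0
block1_mid [388.7, 278.9, 415.4, 322.6] 0.84
block1_mid [221.1, 217.4, 249.0, 263.9] 0.48
rack_mid [503.2, 234.1, 555.2, 296.6] 0.65
rack_mid [221.1, 197.2, 331.4, 314.9] 0.25
42.31182702702703 [np.float64(84.6), np.float64(34.1), np.float64(32.9), np.float64(21.8)]
```

View pics/ab3.png

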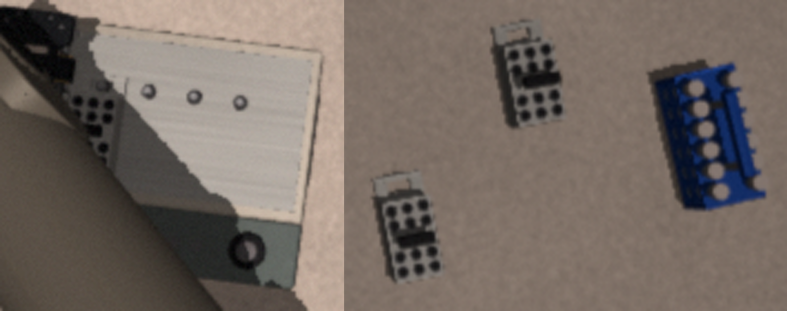

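The heater crop shows A against the cheek with pins 2–4 clear, and B, C and the rack are unmoved. Next is B.

```bash
python3 -m inch '[{"tx":-14,"ty":-38,"tz":0,"rx":0,"ry":0,"rz":0.05},{"tx":-28,"ty":-76,"tz":0,"rx":0,"ry":0,"rz":0.1},{"tx":-42,"ty":-114,"tz":0,"rx":0,"ry":0,"rz":0.15},{"tx":-55,"ty":-152,"tz":0,"rx":0,"ry":0,"rz":0.2},{"tx":-68,"ty":-190,"tz":0,"rx":0,"ry":0,"rz":0.25},{"tx":-82,"ty":-228,"tz":-5,"rx":0,"ry":0,"rz":0.286},{"tx":-95,"ty":-266,"tz":-10,"rx":0,"ry":0,"rz":0.286},{"tx":-108,"ty":-304,"tz":-15,"rx":0,"ry":0,"rz":0.286},{"tx":-122,"ty":-342,"tz":-20,"rx":0,"ry":0,"rz":0.286},{"tx":-136,"ty":-380,"tz":-25,"rx":0,"ry":0,"rz":0.286},{"tx":-146,"ty":-408,"tz":-30,"rx":0,"ry":0,"rz":0.286},{"tx":-150,"ty":-422,"tz":-35,"rx":0,"ry":0,"rz":0.286},{"tx":-150,"ty":-424,"tz":-35,"rx":0,"ry":0,"rz":0.286},{"tx":-150,"ty":-424,"tz":-35,"rx":0,"ry":0,"rz":0.286}]' -0.3 40
python3 - <<'E'
from h import *
w=snap('wrist'); g=w['color'];R=np.array(w['R']);s=sensors.sense();print(s['ee_pos'],s['eef_rot'],s['joints'].round(2))
p=proj(w,(.4604,-.1355,.082));print(p)
i=g[140:300,200:440];cv2.imwrite('pics/w6.png',cv2.resize(i[:,:,::-1],None,fx=3,fy=3))
# dark blob of bar (near predicted)
m=(g.max(2)<45).astype('uint8');n,l,st,ce=cv2.connectedComponentsWithStats(m)
for k in range(1,n):
    if st[k,4]>150: print(st[k],ce[k].round(1))
c=snap('top','t4')
E
```

```text
time_s: 11.73
ee_pos: [0.4589, -0.138, 0.2727]
eef_rot: [-3.14, -0.001, 1.708]
ft_force: [0.5, 0.9, 0.3]
opening: 0.0615
grip_force: 0.0
[ 0.45946092 -0.13703329  0.27309912] [-3.14064959e+00 -7.70485309e-04  1.70960691e+00] [ 0.5   0.16 -0.37  2.04  0.07  0.95  0.22]
[325.87553233 238.45565136]
[ 460   17  142   54 3056] [526.9  44.5]
[313 215  16  45 652] [321.1 236.8]
[    0   270   640   210 78485] [314.4 399.4]
```

```bash
python3 -m inch '[{"tx":-3,"ty":1,"tz":-40,"rx":0,"ry":0,"rz":0},{"tx":-3,"ty":1,"tz":-80,"rx":0,"ry":0,"rz":0},{"tx":-3,"ty":1,"tz":-108,"rx":0,"ry":0,"rz":0},{"tx":-3,"ty":1,"tz":-119,"rx":0,"ry":0,"rz":0},{"tx":-3,"ty":1,"tz":-119,"rx":0,"ry":0,"rz":0},{"tx":-3,"ty":1,"tz":-119,"rx":0,"ry":0,"rz":0}]' -0.3 40 && python3 -m inch '[{"tx":0,"ty":0,"tz":0,"rx":0,"ry":0,"rz":0},{"tx":0,"ty":0,"tz":0,"rx":0,"ry":0,"rz":0},{"tx":0,"ty":0,"tz":0,"rx":0,"ry":0,"rz":0},{"tx":0,"ty":0,"tz":0,"rx":0,"ry":0,"rz":0},{"tx":0,"ty":0,"tz":0,"rx":0,"ry":0,"rz":0},{"tx":0,"ty":0,"tz":0,"rx":0,"ry":0,"rz":0},{"tx":0,"ty":0,"tz":0,"rx":0,"ry":0,"rz":0},{"tx":0,"ty":0,"tz":0,"rx":0,"ry":0,"rz":0},{"tx":0,"ty":0,"tz":0,"rx":0,"ry":0,"rz":0},{"tx":0,"ty":0,"tz":0,"rx":0,"ry":0,"rz":0},{"tx":0,"ty":0,"tz":0,"rx":0,"ry":0,"rz":0}]' 1 40
python3 - <<'E'
from h import *
c=snap('top','t5');g=c['color'];m=(g[195:280,205:330].max(2)<42).astype('uint8')
n,l,st,ce=cv2.connectedComponentsWithStats(m)
for k in range(1,n):
    if st[k,4]>4:
        u=ce[k]+[205,195];print(st[k],u.round(1),ray(c,*u,.162).round(4))
print(proj(c,(.6103,.2726,.162)))
E
```

```text
time_s: 12.33
ee_pos: [0.4572, -0.1357, 0.1553]
eef_rot: [-3.141, -0.0, 1.711]
ft_force: [0.0, -0.5, -0.4]
opening: 0.0608
grip_force: 0.0
time_s: 13.25
ee_pos: [0.4565, -0.1365, 0.1546]
eef_rot: [-3.141, -0.0, 1.71]
ft_force: [-0.1, -1.4, -1.1]
opening: 0.0114
grip_force: 39.9
[  1  26  13  41 190] [210.7 241.1] [0.6123 0.3075 0.162 ]
[18 34  4  3 12] [224.5 230. ] [0.637  0.2761 0.162 ]
[25 34  4  4 13] [231.6 230.6] [0.6353 0.26   0.162 ]
[32 35  4  4 12] [238.5 231.5] [0.633  0.2444 0.162 ]
[ 14  40  17  11 123] [227.  240.9] [0.6121 0.2704 0.162 ]
[31 41  4  4 11] [237.8 237.8] [0.6187 0.246  0.162 ]
[15 53  4  4 11] [221.8 249.2] [0.5937 0.2823 0.162 ]
[23 54  3  3  9] [229. 250.] [0.5915 0.2661 0.162 ]
[30 55  3  3  9] [236. 251.] [0.589  0.2503 0.162 ]
[15 59  3  4 10] [221.2 255.5] [0.5795 0.2838 0.162 ]
[22 60  3  4 10] [228.  256.2] [0.5776 0.2684 0.162 ]
[29 61  3  3  9] [235. 257.] [0.5755 0.2526 0.162 ]
[226.0851809  241.75778912]
```

```bash
python3 -m inch '[{"tx":0,"ty":0,"tz":10,"rx":0,"ry":0,"rz":0},{"tx":0,"ty":0,"tz":35,"rx":0,"ry":0,"rz":0},{"tx":0,"ty":0,"tz":75,"rx":0,"ry":0,"rz":0},{"tx":5,"ty":10,"tz":110,"rx":0,"ry":0,"rz":0},{"tx":20,"ty":40,"tz":130,"rx":0,"ry":0,"rz":-0.05},{"tx":35,"ty":78,"tz":130,"rx":0,"ry":0,"rz":-0.1},{"tx":50,"ty":116,"tz":130,"rx":0,"ry":0,"rz":-0.15},{"tx":65,"ty":154,"tz":130,"rx":0,"ry":0,"rz":-0.2},{"tx":80,"ty":190,"tz":130,"rx":0,"ry":0,"rz":-0.25},{"tx":95,"ty":228,"tz":130,"rx":0,"ry":0,"rz":-0.286},{"tx":110,"ty":266,"tz":130,"rx":0,"ry":0,"rz":-0.286},{"tx":125,"ty":304,"tz":130,"rx":0,"ry":0,"rz":-0.286},{"tx":138,"ty":336,"tz":130,"rx":0,"ry":0,"rz":-0.286},{"tx":143,"ty":350,"tz":130,"rx":0,"ry":0,"rz":-0.286},{"tx":144,"ty":354,"tz":130,"rx":0,"ry":0,"rz":-0.286},{"tx":144,"ty":354,"tz":130,"rx":0,"ry":0,"rz":-0.286},{"tx":144,"ty":354,"tz":130,"rx":0,"ry":0,"rz":-0.286}]'
python3 - <<'E'
from h import *
c=snap('wrist','w7');s=sensors.sense();p=s['ee_pos'];print(p)
g=c['color']; yaw=-.147;Rz=np.array([[np.cos(yaw),-np.sin(yaw)],[np.sin(yaw),np.cos(yaw)]])
def W(x,y,z): return np.r_[p[:2]+Rz@[x,y],z]
u=p[2]-.153
# expected slot mouth outline and block-top holes reference if block centred in grip
im=g[:,:,::-1].copy()
q=np.array([proj(c,W(x,y,u+.01)) for x,y in [(.046,.012),(.058,.012),(.058,-.012),(.046,-.012)]]);print('slot',q.round(1).tolist())
print('blk far top edge',proj(c,W(0,.025,u+.045)),'pin2',proj(c,(.6532,.212,.095)),'pin1',proj(c,(.6609,.2615,.095)))
cr=im[160:330,300:440];cv2.imwrite('pics/w7c.png',cv2.resize(cr,None,fx=3.5,fy=3.5,interpolation=cv2.INTER_CUBIC))
# A pose from top t5 and pins
t=snap('top');a=np.array([229.8,243.5]);X=ray(t,*a,.125)
H=np.array([.58767,.18993]);print('A centre heater frame',Rz.T@(X[:2]-H))
E
```

```text
time_s: 14.72
ee_pos: [0.6002, 0.2164, 0.2846]
eef_rot: [-3.141, 0.001, 1.423]
ft_force: [0.1, 0.2, -3.9]
opening: 0.0113
grip_force: 40.0
[0.60031844 0.21585973 0.28474242]
slot [[392.9, 240.8], [411.1, 240.8], [409.1, 275.4], [391.3, 275.4]]
blk far top edge [323.30088573 233.00125011] pin2 [389.63595249 236.84732659] pin1 [393.01634861 172.71166494]
A centre heater frame [0.00919546 0.0833948 ]
```

View pics/w7c.png

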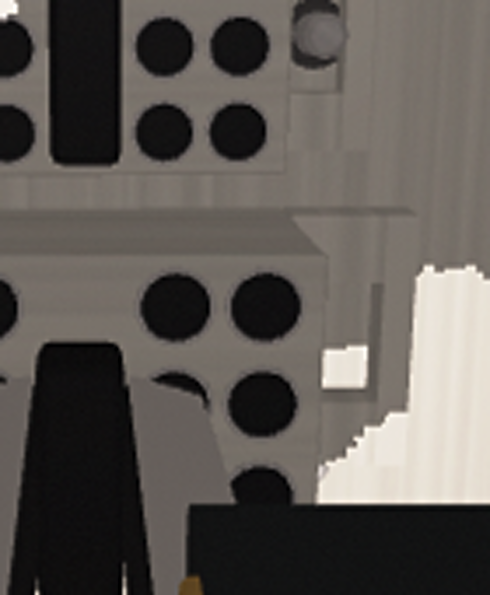

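The slot mouth edges match the prediction for a centred grip, with the right edge at 409 px and the far edge at 241 px. Pin 2 is about 6 mm ahead in y and aligned in x. A still looks about 3 mm short of the cheek, but pushing B against it can close that. I'll lower B.

```bash
python3 -m inch '[{"tx":0.3,"ty":2,"tz":-15,"rx":0,"ry":0,"rz":0},{"tx":0.3,"ty":2,"tz":-26,"rx":0,"ry":0,"rz":0},{"tx":0.3,"ty":2,"tz":-33,"rx":0,"ry":0,"rz":0},{"tx":0.3,"ty":2,"tz":-37,"rx":0,"ry":0,"rz":0},{"tx":0.3,"ty":2,"tz":-40,"rx":0,"ry":0,"rz":0},{"tx":0.3,"ty":2,"tz":-42,"rx":0,"ry":0,"rz":0},{"tx":0.3,"ty":2,"tz":-43,"rx":0,"ry":0,"rz":0},{"tx":0.3,"ty":2,"tz":-43,"rx":0,"ry":0,"rz":0}]'
```

```text
time_s: 15.48
ee_pos: [0.601, 0.2194, 0.2418]
eef_rot: [3.141, -0.0, 1.424]
ft_force: [3.0, -0.3, -4.7]
opening: 0.0113
grip_force: 40.0
```

```bash
python3 -m inch '[{"tx":0.3,"ty":0,"tz":-2,"rx":0,"ry":0,"rz":0},{"tx":0.3,"ty":0,"tz":-4,"rx":0,"ry":0,"rz":0},{"tx":0.3,"ty":0,"tz":-6,"rx":0,"ry":0,"rz":0},{"tx":0.3,"ty":0,"tz":-7.5,"rx":0,"ry":0,"rz":0},{"tx":0.3,"ty":0,"tz":-8.5,"rx":0,"ry":0,"rz":0},{"tx":0.3,"ty":0,"tz":-8.5,"rx":0,"ry":0,"rz":0}]'
```

```text
time_s: 15.98
ee_pos: [0.6013, 0.2196, 0.2347]
eef_rot: [3.14, -0.0, 1.424]
ft_force: [-5.7, -4.2, 16.5]
opening: 0.0119
grip_force: 40.0
```

Seated: z is 0.2347 and 0.2346 was expected. I'll take off most of the down-force and slide.

```bash
python3 -m inch '[{"tx":-0.4,"ty":0,"tz":1.3,"rx":0,"ry":0,"rz":0},{"tx":-0.2,"ty":1.5,"tz":1.3,"rx":0,"ry":0,"rz":0},{"tx":0.1,"ty":3,"tz":1.3,"rx":0,"ry":0,"rz":0},{"tx":0.3,"ty":4.5,"tz":1.3,"rx":0,"ry":0,"rz":0},{"tx":0.3,"ty":4.5,"tz":1.3,"rx":0,"ry":0,"rz":0}]' && python3 -m inch '[{"tx":0.2,"ty":1.5,"tz":0,"rx":0,"ry":0,"rz":0},{"tx":0.4,"ty":3,"tz":0,"rx":0,"ry":0,"rz":0},{"tx":0.4,"ty":3,"tz":0,"rx":0,"ry":0,"rz":0}]'&& python3 -m inch '[{"tx":0.2,"ty":1.5,"tz":0,"rx":0,"ry":0,"rz":0},{"tx":0.4,"ty":3,"tz":0,"rx":0,"ry":0,"rz":0},{"tx":0.4,"ty":3,"tz":0,"rx":0,"ry":0,"rz":0}]'
```

```text
time_s: 16.4
ee_pos: [0.6018, 0.2235, 0.2348]
eef_rot: [3.141, 0.001, 1.423]
ft_force: [3.0, -5.6, 7.3]
opening: 0.0117
grip_force: 40.0
time_s: 16.65
ee_pos: [0.6022, 0.2258, 0.2353]
eef_rot: [3.141, 0.002, 1.423]
ft_force: [-2.3, -9.9, 15.5]
opening: 0.0116
grip_force: 40.0
time_s: 16.9
ee_pos: [0.6027, 0.2282, 0.2356]
eef_rot: [3.141, 0.003, 1.422]
ft_force: [-5.4, -13.8, 21.3]
opening: 0.0118
grip_force: 40.0
```

```bash
python3 -m inch '[{"tx":0,"ty":0,"tz":0.8,"rx":0,"ry":0,"rz":0},{"tx":0.2,"ty":1.5,"tz":0.8,"rx":0,"ry":0,"rz":0},{"tx":0.4,"ty":3,"tz":0.8,"rx":0,"ry":0,"rz":0},{"tx":0.4,"ty":3,"tz":0.8,"rx":0,"ry":0,"rz":0}]'&& python3 -m inch '[{"tx":0.2,"ty":1.5,"tz":0,"rx":0,"ry":0,"rz":0},{"tx":0.4,"ty":3,"tz":0,"rx":0,"ry":0,"rz":0},{"tx":0.4,"ty":3,"tz":0,"rx":0,"ry":0,"rz":0}]'
python3 - <<'E'
from h import *
c=snap('wrist','w8');s=sensors.sense();print(s['moment'],s['joints'].round(2))
g=c['color'];m=(g.max(2)<40).astype('uint8');n,l,st,ce=cv2.connectedComponentsWithStats(m[100:330,230:420])
for k in range(1,n):
    if st[k,4]>40: print(st[k]+[230,100,0,0,0],(ce[k]+[230,100]).round(1))
g2=cv2.cvtColor(g,cv2.COLOR_RGB2GRAY)
for x in (300,360): print(x,[int(v) for v in g2[140:250,x]])
E
```

```text
time_s: 17.23
ee_pos: [0.6031, 0.229, 0.2357]
eef_rot: [3.141, 0.006, 1.421]
ft_force: [-6.2, -23.3, 18.9]
opening: 0.0114
grip_force: 40.0
time_s: 17.48
ee_pos: [0.6034, 0.2303, 0.2357]
eef_rot: [-3.141, 0.009, 1.419]
ft_force: [-9.5, -31.7, 25.5]
opening: 0.0114
grip_force: 40.0
[-7.76170371  2.23226547  0.09873303] [-0.11  0.49 -0.48  1.71  0.26  1.02 -0.83]
[ 230  101  186   26 2590] [347.6 112.9]
[285 155  18  20 231] [294.8 165.9]
[341 154  20  21 329] [350.7 163.8]
[368 154  21  20 330] [377.8 163.6]
[ 309  163   26   80 2032] [321.7 202.3]
[341 185  20  20 314] [350.4 194.7]
[367 185  21  20 313] [377.  194.5]
[284 186  20  20 314] [293.5 195.2]
[258 189  20  17 187] [268.2 198.6]
[341 215  19  20 296] [350.  224.4]
[367 215  19  19 291] [376.  224.1]
[259 216  20  19 296] [268.4 225.1]
[285 216  20  19 295] [294.4 224.9]
[260 245  20  19 286] [269.5 254.2]
[286 245  19  19 285] [295. 254.]
[341 245  19  18 280] [349.6 253.5]
[366 244  19  19 285] [375.1 253.2]
[ 302  262   42   68 2211] [322.5 298.6]
[366 273  19  18 270] [374.7 281.4]
[262 274  19  18 269] [270.5 282.2]
[ 2
[... 403 characters left out ...]
, 115, 112, 114, 114, 104, 95, 45, 13, 14, 15, 17, 15, 16, 16, 16, 15, 16, 17, 15, 16, 13, 16, 46, 102, 110, 117, 116, 111, 103, 114, 117, 114, 111, 103, 96, 23, 14, 17, 18]
360 [118, 119, 119, 120, 118, 118, 110, 100, 109, 116, 117, 116, 114, 113, 115, 115, 111, 107, 99, 49, 11, 13, 14, 15, 14, 12, 12, 15, 42, 84, 103, 103, 111, 118, 120, 119, 118, 118, 115, 116, 115, 115, 115, 114, 113, 115, 115, 114, 107, 102, 98, 52, 48, 10, 10, 10, 14, 30, 39, 84, 102, 102, 109, 116, 117, 114, 114, 114, 115, 115, 115, 113, 112, 114, 115, 114, 118, 115, 108, 102, 102, 100, 72, 50, 50, 55, 75, 81, 102, 100, 103, 112, 115, 113, 112, 114, 115, 114, 106, 103, 114, 115, 114, 112, 112, 113, 115, 116, 114, 108]
```

```bash
python3 - <<'E'
from h import *
c=snap('wrist');H=np.array([.58767,.18993]);yaw=-.147;Rz=np.array([[np.cos(yaw),-np.sin(yaw)],[np.sin(yaw),np.cos(yaw)]])
f=lambda u,v,z:(Rz.T@(ray(c,u,v,z)[:2]-H)*1000).round(1)
for r in ([294.8,164.6],[350.7,163.8],[377.8,163.6],[377,194.5],[293.5,195.2],[376,224.1],[294.4,224.9],[268.4,225.1],[375.1,253.2],[269.5,254.2],[374.7,281.4],[270.5,282.2]): print(r,f(*r,.125))
for r in ([348,100],[348,127]): print('cover',f(*r,.128))
print('tool',Rz.T@(sensors.sense()['ee_pos'][:2]-H))
g=cv2.cvtColor(c['color'],cv2.COLOR_RGB2GRAY)
for x in (275,340):print([int(v) for v in g[85:150,x]])
E
```

```text
[294.8, 164.6] [ -5.2 102.8]
[350.7, 163.8] [ 24.8 103.1]
[377.8, 163.6] [ 39.3 103.2]
[377, 194.5] [39.4 86.6]
[293.5, 195.2] [-6.3 86.5]
[376, 224.1] [39.4 70.2]
[294.4, 224.9] [-6.2 69.9]
[268.4, 225.1] [-20.7  69.9]
[375.1, 253.2] [39.4 53.3]
[269.5, 254.2] [-20.8  53. ]
[374.7, 281.4] [39.7 36.2]
[270.5, 282.2] [-20.9  36. ]
cover [ 22.7 134.7]
cover [ 22.9 121.7]
tool [0.00961854 0.04217078]
[239, 154, 194, 206, 219, 228, 236, 237, 238, 238, 238, 238, 239, 238, 239, 243, 243, 49, 16, 29, 41, 43, 44, 45, 46, 47, 46, 48, 48, 49, 50, 51, 53, 51, 43, 30, 20, 15, 7, 38, 143, 230, 239, 238, 239, 240, 241, 241, 240, 239, 239, 239, 239, 239, 239, 239, 238, 238, 238, 237, 239, 240, 221, 147, 203]
[212, 161, 197, 208, 219, 229, 235, 234, 234, 234, 234, 234, 234, 235, 236, 237, 180, 0, 12, 17, 18, 18, 17, 19, 19, 18, 19, 18, 18, 16, 18, 17, 17, 17, 13, 12, 10, 10, 17, 64, 119, 122, 121, 122, 124, 125, 125, 123, 121, 120, 119, 119, 119, 119, 118, 118, 119, 118, 118, 117, 117, 112, 101, 102, 116]
```

A's centre is at y'=86.6 and B's at 36.2, so they are 50 mm apart, and A's face is at the cheek seam. Both are closed. I'll release B while still pressing lightly, then recheck.

```bash
python3 -m inch '[{"tx":-0.3,"ty":-2,"tz":1,"rx":0,"ry":0,"rz":0},{"tx":-0.3,"ty":-2,"tz":1,"rx":0,"ry":0,"rz":0},{"tx":-0.3,"ty":-2,"tz":1,"rx":0,"ry":0,"rz":0},{"tx":-0.3,"ty":-2,"tz":1,"rx":0,"ry":0,"rz":0},{"tx":-0.3,"ty":-2,"tz":1,"rx":0,"ry":0,"rz":0},{"tx":-0.3,"ty":-2,"tz":1,"rx":0,"ry":0,"rz":0},{"tx":-0.3,"ty":-2,"tz":1,"rx":0,"ry":0,"rz":0},{"tx":-0.3,"ty":-2,"tz":1,"rx":0,"ry":0,"rz":0}]' -0.3 40
cat > holes.py <<'E'
from h import *
def run(z=.125):
    c=snap('wrist');H=np.array([.58767,.18993]);yaw=-.147;Rz=np.array([[np.cos(yaw),-np.sin(yaw)],[np.sin(yaw),np.cos(yaw)]])
    s=sensors.sense();print('tool',(Rz.T@(s['ee_pos'][:2]-H)*1000).round(1),s['ee_pos'][2],s['ft_force'].round(1))
    n,l,st,ce=cv2.connectedComponentsWithStats((c['color'].max(2)<40).astype('uint8'))
    r=[]
    for k in range(1,n):
        a=st[k]
        if a[4]>90 and .6<a[2]/a[3]<1.6 and a[2]<32 and .65<a[4]/(a[2]*a[3])<.9: r.append((Rz.T@(ray(c,*ce[k],z)[:2]-H)*1000).round(1).tolist())
    for x in sorted(r,key=lambda x:(-round(x[1]/6),x[0])): print(x)
    return c
if __name__=='__main__': run()
E
python3 holes.py
```

```text
time_s: 18.25
ee_pos: [0.6027, 0.2342, 0.2362]
eef_rot: [-3.141, -0.0, 1.424]
ft_force: [0.8, 0.3, -0.2]
opening: 0.0599
grip_force: 0.0
tool [ 8.4 45.9] 0.23618407824613746 [-0.2 -0.   0.8]
[-5.9, 102.8]
[24.8, 103.1]
[39.3, 103.2]
[-20.7, 86.3]
[-6.2, 86.4]
[24.8, 86.5]
[39.4, 86.6]
[-20.7, 69.8]
[-6.2, 69.9]
[24.9, 70.0]
[39.4, 70.0]
[-6.3, 49.6]
[24.8, 49.8]
[-6.1, 33.1]
[24.9, 33.2]
[-20.6, 16.4]
[-6.1, 16.5]
[25.0, 16.7]
[39.5, 16.8]
```

On release B settled back 3 mm, because pushing at bar height tips the block. After C is on I'll close the row by pushing low on C's face with the fingertips. Now I'll fetch C.

```bash
python3 -m inch '[{"tx":0,"ty":0,"tz":25,"rx":0,"ry":0,"rz":0},{"tx":0,"ty":0,"tz":60,"rx":0,"ry":0,"rz":0},{"tx":0,"ty":-35,"tz":75,"rx":0,"ry":0,"rz":0.03},{"tx":0,"ty":-75,"tz":75,"rx":0,"ry":0,"rz":0.06},{"tx":1,"ty":-115,"tz":75,"rx":0,"ry":0,"rz":0.1},{"tx":2,"ty":-155,"tz":75,"rx":0,"ry":0,"rz":0.15},{"tx":2,"ty":-195,"tz":75,"rx":0,"ry":0,"rz":0.2},{"tx":2,"ty":-235,"tz":75,"rx":0,"ry":0,"rz":0.25},{"tx":3,"ty":-275,"tz":75,"rx":0,"ry":0,"rz":0.257},{"tx":3,"ty":-315,"tz":70,"rx":0,"ry":0,"rz":0.257},{"tx":3,"ty":-355,"tz":60,"rx":0,"ry":0,"rz":0.257},{"tx":4,"ty":-395,"tz":50,"rx":0,"ry":0,"rz":0.257},{"tx":4,"ty":-435,"tz":45,"rx":0,"ry":0,"rz":0.257},{"tx":4,"ty":-470,"tz":38,"rx":0,"ry":0,"rz":0.257},{"tx":4,"ty":-490,"tz":38,"rx":0,"ry":0,"rz":0.257},{"tx":4,"ty":-497,"tz":38,"rx":0,"ry":0,"rz":0.257},{"tx":4,"ty":-497,"tz":38,"rx":0,"ry":0,"rz":0.257},{"tx":4,"ty":-497,"tz":38,"rx":0,"ry":0,"rz":0.257}]' -0.3 40
python3 - <<'E'
from h import *
w=snap('wrist','w9'); g=w['color'];s=sensors.sense();print(s['ee_pos'],s['joints'].round(2))
print(proj(w,(.6076,-.2633,.082)), 'tool', proj(w,np.r_[s['ee_pos'][:2],.082]))
n,l,st,ce=cv2.connectedComponentsWithStats((g.max(2)<45).astype('uint8'))
for k in range(1,n):
    if st[k,4]>150: print(st[k],ce[k].round(1))
E
```

```text
time_s: 19.8
ee_pos: [0.6069, -0.2619, 0.2744]
eef_rot: [3.141, -0.001, 1.681]
ft_force: [0.3, 1.0, 0.6]
opening: 0.0611
grip_force: 0.0
[ 0.60713215 -0.26115365  0.27453871] [ 0.59  0.45 -0.38  1.65  0.18  1.08  0.27]
[323.6444617  242.51063761] tool [323.36190046 239.87277016]
[315 221  16  44 627] [322.7 242.2]
[    0   270   640   210 78439] [314.3 399.5]
```

```bash
python3 -m inch '[{"tx":0,"ty":-1,"tz":-40,"rx":0,"ry":0,"rz":0},{"tx":0,"ty":-1,"tz":-80,"rx":0,"ry":0,"rz":0},{"tx":0,"ty":-1,"tz":-108,"rx":0,"ry":0,"rz":0},{"tx":0,"ty":-1,"tz":-120,"rx":0,"ry":0,"rz":0},{"tx":0,"ty":-1,"tz":-120,"rx":0,"ry":0,"rz":0},{"tx":0,"ty":-1,"tz":-120,"rx":0,"ry":0,"rz":0}]' -0.3 40 && python3 -m inch '[{"tx":0,"ty":0,"tz":0,"rx":0,"ry":0,"rz":0},{"tx":0,"ty":0,"tz":0,"rx":0,"ry":0,"rz":0},{"tx":0,"ty":0,"tz":0,"rx":0,"ry":0,"rz":0},{"tx":0,"ty":0,"tz":0,"rx":0,"ry":0,"rz":0},{"tx":0,"ty":0,"tz":0,"rx":0,"ry":0,"rz":0},{"tx":0,"ty":0,"tz":0,"rx":0,"ry":0,"rz":0},{"tx":0,"ty":0,"tz":0,"rx":0,"ry":0,"rz":0},{"tx":0,"ty":0,"tz":0,"rx":0,"ry":0,"rz":0},{"tx":0,"ty":0,"tz":0,"rx":0,"ry":0,"rz":0},{"tx":0,"ty":0,"tz":0,"rx":0,"ry":0,"rz":0},{"tx":0,"ty":0,"tz":0,"rx":0,"ry":0,"rz":0}]' 1 50
```

```text
time_s: 20.35
ee_pos: [0.6075, -0.2629, 0.1553]
eef_rot: [3.141, -0.0, 1.682]
ft_force: [0.2, 0.3, -0.1]
opening: 0.0615
grip_force: 0.0
time_s: 21.27
ee_pos: [0.6068, -0.264, 0.1542]
eef_rot: [3.142, 0.0, 1.681]
ft_force: [1.9, -0.6, -0.6]
opening: 0.0113
grip_force: 49.8
```

```bash
python3 -m inch '[{"tx":0,"ty":0,"tz":10,"rx":0,"ry":0,"rz":0},{"tx":0,"ty":0,"tz":35,"rx":0,"ry":0,"rz":0},{"tx":0,"ty":0,"tz":75,"rx":0,"ry":0,"rz":0},{"tx":0,"ty":10,"tz":110,"rx":0,"ry":0,"rz":0},{"tx":-1,"ty":45,"tz":130,"rx":0,"ry":0,"rz":-0.03},{"tx":-2,"ty":85,"tz":130,"rx":0,"ry":0,"rz":-0.06},{"tx":-3,"ty":125,"tz":130,"rx":0,"ry":0,"rz":-0.1},{"tx":-4,"ty":165,"tz":130,"rx":0,"ry":0,"rz":-0.15},{"tx":-5,"ty":205,"tz":130,"rx":0,"ry":0,"rz":-0.2},{"tx":-6,"ty":245,"tz":130,"rx":0,"ry":0,"rz":-0.24},{"tx":-8,"ty":285,"tz":130,"rx":0,"ry":0,"rz":-0.257},{"tx":-10,"ty":325,"tz":130,"rx":0,"ry":0,"rz":-0.257},{"tx":-12,"ty":365,"tz":130,"rx":0,"ry":0,"rz":-0.257},{"tx":-13,"ty":400,"tz":130,"rx":0,"ry":0,"rz":-0.257},{"tx":-13,"ty":422,"tz":130,"rx":0,"ry":0,"rz":-0.257},{"tx":-13,"ty":432,"tz":130,"rx":0,"ry":0,"rz":-0.257},{"tx":-13,"ty":433,"tz":130,"rx":0,"ry":0,"rz":-0.257},{"tx":-13,"ty":433,"tz":130,"rx":0,"ry":0,"rz":-0.257}]' && python3 - <<'E'
import holes; from h import *
s=sensors.sense();z=s['ee_pos'][2]-.153+.045
c=holes.run(z); print('above: held block rows valid; row below at plate height'); holes.run(.125)
cv2.imwrite('pics/w10.png',cv2.resize(c['color'][100:330,260:440,::-1],None,fx=2.6,fy=2.6))
E
```

```text
time_s: 22.77
ee_pos: [0.5935, 0.1688, 0.2842]
eef_rot: [-3.141, 0.001, 1.424]
ft_force: [0.4, -0.1, -6.7]
opening: 0.0114
grip_force: 50.0
tool [  9.2 -21. ] 0.2842346388801429 [ 0.2 -0.4 -5.7]
[33.1, 77.7]
[21.5, 65.0]
[32.9, 65.0]
[21.4, 49.1]
[32.8, 49.2]
[-14.1, 34.7]
[-3.1, 35.9]
[21.4, 36.0]
[32.9, 36.2]
[-14.4, 22.8]
[-2.9, 22.9]
[21.5, 23.0]
[32.9, 23.1]
[-21.4, -5.1]
[-7.0, -5.1]
[23.9, -5.0]
[38.3, -5.0]
[-21.4, -21.5]
[38.4, -21.5]
above: held block rows valid; row below at plate height
tool [  9.4 -21.5] 0.28419423017192047 [-1.1  0.1 -5.7]
[25.0, 70.2]
[39.5, 70.2]
[24.9, 50.0]
[39.3, 50.0]
[-6.1, 33.2]
[24.9, 33.4]
[39.4, 33.4]
[-20.5, 31.7]
[-20.5, 16.5]
[-6.0, 16.7]
[25.0, 16.8]
[39.6, 16.9]
[-29.0, -19.8]
[-10.8, -19.8]
[28.5, -19.8]
[46.8, -19.8]
[-29.1, -40.7]
[46.8, -40.7]
```

Measured in the heater frame, held C is at x'=8.45, y'=−21.5, while the seated B and A are at x'≈9.4. I'll shift +1 mm in each and lower.

```bash
python3 -m inch '[{"tx":1.1,"ty":1,"tz":-15,"rx":0,"ry":0,"rz":0},{"tx":1.1,"ty":1,"tz":-26,"rx":0,"ry":0,"rz":0},{"tx":1.1,"ty":1,"tz":-33,"rx":0,"ry":0,"rz":0},{"tx":1.1,"ty":1,"tz":-37,"rx":0,"ry":0,"rz":0},{"tx":1.1,"ty":1,"tz":-40,"rx":0,"ry":0,"rz":0},{"tx":1.1,"ty":1,"tz":-42,"rx":0,"ry":0,"rz":0},{"tx":1.1,"ty":1,"tz":-43,"rx":0,"ry":0,"rz":0},{"tx":1.1,"ty":1,"tz":-43,"rx":0,"ry":0,"rz":0}]'
```

```text
time_s: 23.53
ee_pos: [0.5949, 0.17, 0.2414]
eef_rot: [3.142, -0.0, 1.424]
ft_force: [-0.2, -0.5, -5.5]
opening: 0.0118
grip_force: 50.0
```

Free of contact below the pin tip. I'll seat C and release it.

```bash
python3 -m inch '[{"tx":0,"ty":0,"tz":-2,"rx":0,"ry":0,"rz":0},{"tx":0,"ty":0,"tz":-4,"rx":0,"ry":0,"rz":0},{"tx":0,"ty":0,"tz":-6,"rx":0,"ry":0,"rz":0},{"tx":0,"ty":0,"tz":-7.5,"rx":0,"ry":0,"rz":0},{"tx":0,"ty":0,"tz":-8,"rx":0,"ry":0,"rz":0},{"tx":0,"ty":0,"tz":-8,"rx":0,"ry":0,"rz":0}]' && python3 -m inch '[{"tx":0,"ty":0,"tz":0,"rx":0,"ry":0,"rz":0},{"tx":0,"ty":0,"tz":0,"rx":0,"ry":0,"rz":0},{"tx":0,"ty":0,"tz":0,"rx":0,"ry":0,"rz":0},{"tx":0,"ty":0,"tz":0,"rx":0,"ry":0,"rz":0},{"tx":0,"ty":0,"tz":0,"rx":0,"ry":0,"rz":0},{"tx":0,"ty":0,"tz":0,"rx":0,"ry":0,"rz":0},{"tx":0,"ty":0,"tz":0,"rx":0,"ry":0,"rz":0}]' -0.3 40 && python3 holes.py
```

```text
time_s: 24.03
ee_pos: [0.5948, 0.17, 0.2342]
eef_rot: [3.141, 0.0, 1.424]
ft_force: [-5.6, -2.8, 9.2]
opening: 0.0114
grip_force: 50.0
time_s: 24.62
ee_pos: [0.5948, 0.17, 0.2332]
eef_rot: [-3.142, -0.0, 1.424]
ft_force: [0.6, -0.5, 0.1]
opening: 0.0549
grip_force: 0.0
tool [ 10.  -18.6] 0.2332207231562053 [ 0.6  0.9 -0. ]
[39.8, 86.4]
[24.9, 70.2]
[39.4, 70.2]
[24.8, 49.9]
[39.3, 50.0]
[-6.2, 33.2]
[24.9, 33.5]
[39.4, 33.5]
[-20.6, 16.6]
[-6.1, 16.6]
[25.0, 16.8]
[39.5, 16.9]
[-20.3, -4.0]
[-5.9, -4.0]
[25.2, -3.9]
[39.8, -3.9]
[-5.8, -20.6]
[25.2, -20.5]
[-5.8, -37.1]
[25.2, -37.1]
```

C is flat at y'=−20.5. I'll withdraw, move behind it, lower the half-closed fingers and push low along heater +y.

```bash
python3 -m inch '[{"tx":0,"ty":0,"tz":25,"rx":0,"ry":0,"rz":0},{"tx":0,"ty":0,"tz":50,"rx":0,"ry":0,"rz":0},{"tx":0,"ty":0,"tz":52,"rx":0,"ry":0,"rz":0},{"tx":-4,"ty":-28,"tz":52,"rx":0,"ry":0,"rz":0},{"tx":-8,"ty":-52,"tz":52,"rx":0,"ry":0,"rz":0},{"tx":-8.5,"ty":-57,"tz":52,"rx":0,"ry":0,"rz":0},{"tx":-8.5,"ty":-57,"tz":25,"rx":0,"ry":0,"rz":0},{"tx":-8.5,"ty":-57,"tz":-10,"rx":0,"ry":0,"rz":0},{"tx":-8.5,"ty":-57,"tz":-35,"rx":0,"ry":0,"rz":0},{"tx":-8.5,"ty":-57,"tz":-46,"rx":0,"ry":0,"rz":0},{"tx":-8.5,"ty":-57,"tz":-46,"rx":0,"ry":0,"rz":0},{"tx":-8.5,"ty":-57,"tz":-46,"rx":0,"ry":0,"rz":0}]' 0.15 40 && python3 -m inch '[{"tx":1,"ty":6,"tz":0,"rx":0,"ry":0,"rz":0},{"tx":2,"ty":12,"tz":0,"rx":0,"ry":0,"rz":0},{"tx":2.3,"ty":15,"tz":0,"rx":0,"ry":0,"rz":0},{"tx":2.5,"ty":17,"tz":0,"rx":0,"ry":0,"rz":0},{"tx":2.8,"ty":19,"tz":0,"rx":0,"ry":0,"rz":0},{"tx":3,"ty":20,"tz":0,"rx":0,"ry":0,"rz":0}]' && python3 holes.py
```

```text
time_s: 25.67
ee_pos: [0.5865, 0.1134, 0.1877]
eef_rot: [-3.141, -0.0, 1.424]
ft_force: [-0.0, 0.6, 1.5]
opening: 0.0402
grip_force: 0.0
time_s: 26.17
ee_pos: [0.5894, 0.1334, 0.1876]
eef_rot: [3.141, -0.0, 1.424]
ft_force: [-0.8, -0.3, -0.2]
opening: 0.0404
grip_force: 0.0
tool [ 10.  -55.7] 0.18747349388924409 [ 0.8  0.8 -0.2]
[24.9, 33.5]
[39.4, 33.6]
[25.0, 17.0]
[39.5, 17.1]
[-5.8, -3.9]
[25.2, -3.8]
[39.8, -3.8]
[-20.4, -20.4]
[-5.8, -20.4]
[25.3, -20.4]
[39.7, -20.4]
[-20.4, -37.0]
[-5.8, -36.9]
[25.2, -36.9]
[39.8, -36.9]
```

```bash
python3 -m inch '[{"tx":0.15,"ty":1,"tz":0,"rx":0,"ry":0,"rz":0},{"tx":0.3,"ty":2,"tz":0,"rx":0,"ry":0,"rz":0},{"tx":0.45,"ty":3,"tz":0,"rx":0,"ry":0,"rz":0},{"tx":0.6,"ty":4,"tz":0,"rx":0,"ry":0,"rz":0},{"tx":0.75,"ty":5,"tz":0,"rx":0,"ry":0,"rz":0},{"tx":0.9,"ty":6,"tz":0,"rx":0,"ry":0,"rz":0},{"tx":1.05,"ty":7,"tz":0,"rx":0,"ry":0,"rz":0}]' && python3 -m inch '[{"tx":0.15,"ty":1,"tz":0,"rx":0,"ry":0,"rz":0},{"tx":0.3,"ty":2,"tz":0,"rx":0,"ry":0,"rz":0},{"tx":0.3,"ty":2,"tz":0,"rx":0,"ry":0,"rz":0}]' && python3 -m inch '[{"tx":0.15,"ty":1,"tz":0,"rx":0,"ry":0,"rz":0},{"tx":0.3,"ty":2,"tz":0,"rx":0,"ry":0,"rz":0},{"tx":0.3,"ty":2,"tz":0,"rx":0,"ry":0,"rz":0}]' && python3 holes.py
```

```text
time_s: 26.8
ee_pos: [0.5904, 0.1397, 0.1873]
eef_rot: [-3.141, 0.001, 1.423]
ft_force: [-2.3, -5.5, 3.4]
opening: 0.04
grip_force: 3.2
time_s: 27.05
ee_pos: [0.5907, 0.1417, 0.1872]
eef_rot: [-3.141, 0.0, 1.423]
ft_force: [-1.1, -4.8, 2.2]
opening: 0.0399
grip_force: 2.3
time_s: 27.3
ee_pos: [0.5909, 0.1424, 0.1872]
eef_rot: [-3.141, 0.003, 1.423]
ft_force: [-3.3, -11.4, 6.5]
opening: 0.0401
grip_force: 6.1
tool [ 10.1 -46.6] 0.18723136749673752 [ -3.3 -11.1   6.5]
[39.6, 53.0]
[25.1, 36.5]
[39.6, 36.5]
[25.1, 19.9]
[39.6, 19.9]
[-5.7, 2.9]
[25.4, 2.9]
[40.0, 2.9]
[-20.2, -13.6]
[-5.7, -13.7]
[25.4, -13.6]
[39.9, -13.7]
[-20.2, -30.2]
[-5.7, -30.2]
[25.3, -30.2]
[39.9, -30.2]
```

```bash
python3 -m inch '[{"tx":0.15,"ty":1,"tz":0,"rx":0,"ry":0,"rz":0},{"tx":0.3,"ty":2,"tz":0,"rx":0,"ry":0,"rz":0},{"tx":0.45,"ty":3,"tz":0,"rx":0,"ry":0,"rz":0},{"tx":0.45,"ty":3,"tz":0,"rx":0,"ry":0,"rz":0}]' && python3 -m inch '[{"tx":-1,"ty":-5,"tz":0,"rx":0,"ry":0,"rz":0},{"tx":-4,"ty":-25,"tz":0,"rx":0,"ry":0,"rz":0},{"tx":-4,"ty":-25,"tz":30,"rx":0,"ry":0,"rz":0},{"tx":-4,"ty":-25,"tz":65,"rx":0,"ry":0,"rz":0},{"tx":-4,"ty":-15,"tz":100,"rx":0,"ry":0,"rz":0},{"tx":0,"ty":20,"tz":120,"rx":0,"ry":0,"rz":0},{"tx":4,"ty":55,"tz":120,"rx":0,"ry":0,"rz":0},{"tx":4,"ty":55,"tz":120,"rx":0,"ry":0,"rz":0}]' && python3 - <<'E'
import holes,cv2
c=holes.run()
cv2.imwrite('pics/w11.png',cv2.resize(c['color'][110:340,220:440,::-1],None,fx=2.6,fy=2.6))
E
```

```text
time_s: 27.68
ee_pos: [0.5911, 0.1428, 0.1872]
eef_rot: [-3.14, 0.006, 1.421]
ft_force: [-8.0, -25.3, 15.4]
opening: 0.0397
grip_force: 13.1
time_s: 28.35
ee_pos: [0.5949, 0.2098, 0.3093]
eef_rot: [3.139, -0.005, 1.43]
ft_force: [-1.7, -0.6, -1.1]
opening: 0.0402
grip_force: 0.0
tool [ 4.7 17.6] 0.30800641194573086 [-0.3 -0.2  0. ]
[24.8, 103.0]
[39.3, 103.1]
[24.9, 86.5]
[39.4, 86.5]
[-20.6, 69.8]
[-6.2, 69.9]
[24.9, 70.0]
[39.4, 70.0]
[-20.5, 52.8]
[-5.9, 52.8]
[25.0, 52.8]
[39.5, 52.9]
[-20.4, 36.3]
[-5.9, 36.3]
[25.2, 36.3]
[39.7, 36.4]
[-20.5, 19.7]
[-6.0, 19.9]
[25.0, 19.8]
[39.7, 19.8]
[-20.1, 2.8]
[-5.5, 2.7]
[25.6, 2.8]
[-5.5, -13.8]
[25.5, -13.8]
[-20.1, -30.2]
[-5.5, -30.3]
```

View pics/w11.png

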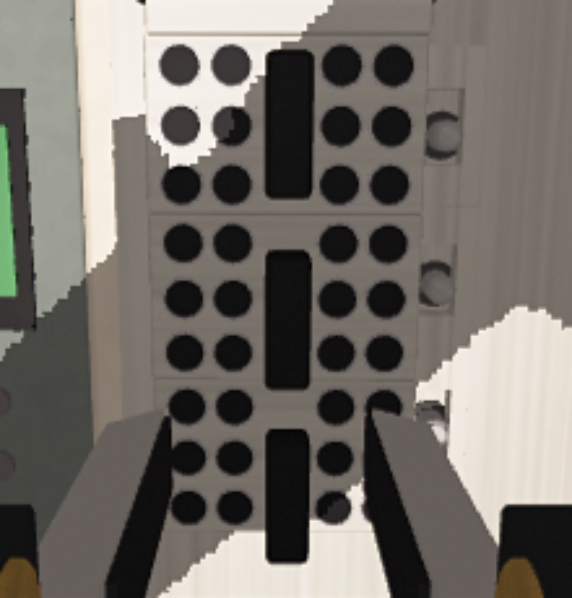

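All three blocks are seated on their dowels with tight seams; their centres are at 86.5, 36.3 and −13.8, about 50 mm apart. Next I'll press the start button.

```bash
python3 - <<'E'
from h import *
t=snap('top');w=snap('wrist')
for n in ('scene','wrist'):
    c=snap(n)
    for d in look_for(n,'start_top'):
        r=np.array(d['rect'])*[640,480,640,480];u=[(r[0]+r[2])/2,(r[1]+r[3])/2];print(n,r.round(1),d['p'],[(z,ray(c,*u,z).round(3)[:2].tolist()) for z in (.06,.07,.08,.09)])
print([(z,ray(t,301,297.6,z).round(3)[:2].tolist()) for z in (.06,.07,.08,.09)])
E
python3 -m inch '[{"tx":-30,"ty":-26,"tz":0,"rx":0,"ry":0,"rz":0},{"tx":-60,"ty":-52,"tz":0,"rx":0,"ry":0,"rz":0},{"tx":-90,"ty":-78,"tz":-10,"rx":0,"ry":0,"rz":0},{"tx":-110,"ty":-95,"tz":-40,"rx":0,"ry":0,"rz":0},{"tx":-114,"ty":-98.5,"tz":-75,"rx":0,"ry":0,"rz":0},{"tx":-114,"ty":-98.5,"tz":-95,"rx":0,"ry":0,"rz":0},{"tx":-114,"ty":-98.5,"tz":-105,"rx":0,"ry":0,"rz":0},{"tx":-114,"ty":-98.5,"tz":-105,"rx":0,"ry":0,"rz":0},{"tx":-114,"ty":-98.5,"tz":-105,"rx":0,"ry":0,"rz":0}]' 1 40
```

```text
scene [341.9 236.7 383.9 285.2] 0.74 [(0.06, [0.588, 0.16]), (0.07, [0.594, 0.163]), (0.08, [0.601, 0.165]), (0.09, [0.607, 0.168])]
[(0.06, [0.48, 0.111]), (0.07, [0.48, 0.111]), (0.08, [0.48, 0.11]), (0.09, [0.48, 0.109])]
time_s: 29.45
ee_pos: [0.4819, 0.1037, 0.2027]
eef_rot: [-3.141, -0.0, 1.424]
ft_force: [-1.0, -0.1, -0.0]
opening: 0.0008
grip_force: 0.0
```

```bash
python3 -m inch '[{"tx":-1,"ty":7.5,"tz":0,"rx":0,"ry":0,"rz":0},{"tx":-1,"ty":7.5,"tz":-4,"rx":0,"ry":0,"rz":0},{"tx":-1,"ty":7.5,"tz":-8,"rx":0,"ry":0,"rz":0},{"tx":-1,"ty":7.5,"tz":-12,"rx":0,"ry":0,"rz":0},{"tx":-1,"ty":7.5,"tz":-15,"rx":0,"ry":0,"rz":0},{"tx":-1,"ty":7.5,"tz":-15,"rx":0,"ry":0,"rz":0}]' && python3 -m inch '[{"tx":0,"ty":0,"tz":-2,"rx":0,"ry":0,"rz":0},{"tx":0,"ty":0,"tz":-4,"rx":0,"ry":0,"rz":0},{"tx":0,"ty":0,"tz":-4,"rx":0,"ry":0,"rz":0}]' && python3 -m inch '[{"tx":0,"ty":0,"tz":-2,"rx":0,"ry":0,"rz":0},{"tx":0,"ty":0,"tz":-4,"rx":0,"ry":0,"rz":0},{"tx":0,"ty":0,"tz":-4,"rx":0,"ry":0,"rz":0}]'
```

```text
time_s: 29.95
ee_pos: [0.4802, 0.1109, 0.1866]
eef_rot: [-3.141, 0.0, 1.424]
ft_force: [-0.4, -0.1, -0.1]
opening: 0.0005
grip_force: 0.0
time_s: 30.2
ee_pos: [0.4805, 0.111, 0.1831]
eef_rot: [-3.142, -0.0, 1.424]
ft_force: [-0.6, -0.5, 2.6]
opening: 0.0001
grip_force: 0.9
time_s: 30.45
ee_pos: [0.4806, 0.111, 0.1794]
eef_rot: [3.141, 0.0, 1.424]
ft_force: [-3.1, -1.4, 9.0]
opening: 0.0003
grip_force: 4.6
```

```bash
python3 -m inch '[{"tx":0,"ty":0,"tz":-1,"rx":0,"ry":0,"rz":0},{"tx":0,"ty":0,"tz":-1.7,"rx":0,"ry":0,"rz":0},{"tx":0,"ty":0,"tz":-1.7,"rx":0,"ry":0,"rz":0},{"tx":0,"ty":0,"tz":-1.7,"rx":0,"ry":0,"rz":0}]' && python3 -m inch '[{"tx":0,"ty":0,"tz":10,"rx":0,"ry":0,"rz":0},{"tx":0,"ty":0,"tz":45,"rx":0,"ry":0,"rz":0},{"tx":0,"ty":0,"tz":80,"rx":0,"ry":0,"rz":0},{"tx":0,"ty":-20,"tz":115,"rx":0,"ry":0,"rz":0},{"tx":0,"ty":-60,"tz":125,"rx":0,"ry":0,"rz":0},{"tx":0,"ty":-60,"tz":125,"rx":0,"ry":0,"rz":0}]' -1 40
```

```text
time_s: 30.78
ee_pos: [0.4806, 0.1111, 0.1788]
eef_rot: [3.141, 0.0, 1.424]
ft_force: [-9.4, -3.3, 33.9]
opening: 0.0004
grip_force: 16.4
time_s: 31.28
ee_pos: [0.4814, 0.0454, 0.3052]
eef_rot: [3.137, 0.001, 1.418]
ft_force: [0.3, -1.7, -0.4]
opening: 0.0374
grip_force: 0.0
```

```bash
python3 - <<'E'
from h import *
c=snap('top','t6');
for d in look_for('top','rack_mid'): print((np.array(d['rect'])*[640,480,640,480]).round(1).tolist(),d['p'])
o=cv2.imread('pics/top0.png').astype(int);n=cv2.imread('pics/t6.png').astype(int)
print(np.abs(n-o)[230:300,500:556].sum(2).mean(),sensors.sense()['ee_pos'],sensors.sense()['joints'].round(2))
g=c['color'].astype(int);m=((g[:,:,2]>g[:,:,0]+25)&(g[:,:,2]>g[:,:,1]+15)).astype('uint8');m[:,:480]=0
r=cv2.minAreaRect(np.argwhere(m>0)[:,::-1].astype(np.float32));print(r)
m=((o[:,:,0]>o[:,:,2]+25)&(o[:,:,0]>o[:,:,1]+15)).astype('uint8');m[:,:480]=0
print('before',cv2.minAreaRect(np.argwhere(m>0)[:,::-1].astype(np.float32)))
E
```

```text
[502.6, 237.1, 552.2, 296.2] 0.96
[198.8, 192.1, 336.9, 310.9] 0.31
7.941581632653061 [0.48051651 0.04961345 0.30283813] [ 0.2   0.14 -0.47  2.    0.08  1.02 -0.46]
((527.7941284179688, 265.176513671875), (56.025726318359375, 32.98484420776367), 75.96376037597656)
before ((527.7941284179688, 265.176513671875), (56.025726318359375, 32.98484420776367), 75.96376037597656)
```

The button bottomed out at 34 N on the fingertips, and the rack hasn't moved. I'll go above the rack.

```bash
python3 -m inch '[{"tx":5,"ty":-40,"tz":0,"rx":0,"ry":0,"rz":-0.12},{"tx":11,"ty":-80,"tz":0,"rx":0,"ry":0,"rz":-0.24},{"tx":17,"ty":-120,"tz":0,"rx":0,"ry":0,"rz":-0.36},{"tx":23,"ty":-160,"tz":0,"rx":0,"ry":0,"rz":-0.48},{"tx":29,"ty":-200,"tz":0,"rx":0,"ry":0,"rz":-0.6},{"tx":35,"ty":-240,"tz":0,"rx":0,"ry":0,"rz":-0.72},{"tx":41,"ty":-280,"tz":0,"rx":0,"ry":0,"rz":-0.84},{"tx":47,"ty":-320,"tz":0,"rx":0,"ry":0,"rz":-0.96},{"tx":53,"ty":-360,"tz":0,"rx":0,"ry":0,"rz":-1.08},{"tx":59,"ty":-400,"tz":0,"rx":0,"ry":0,"rz":-1.2},{"tx":65,"ty":-440,"tz":0,"rx":0,"ry":0,"rz":-1.234},{"tx":69,"ty":-475,"tz":0,"rx":0,"ry":0,"rz":-1.234},{"tx":71,"ty":-492,"tz":0,"rx":0,"ry":0,"rz":-1.234},{"tx":71,"ty":-492,"tz":0,"rx":0,"ry":0,"rz":-1.234},{"tx":71,"ty":-492,"tz":0,"rx":0,"ry":0,"rz":-1.234},{"tx":71,"ty":-492,"tz":0,"rx":0,"ry":0,"rz":-1.234}]' -1 40
python3 - <<'E'
from h import *
w=snap('wrist','w12');s=sensors.sense();p=s['ee_pos'];print(p,s['eef_rot'],s['joints'].round(2),s['opening'])
g=w['color'].astype(int);m=((g[:,:,2]>g[:,:,0]+25)&(g[:,:,2]>g[:,:,1]+15))
ys,xs=np.nonzero(m);print(xs.min(),xs.max(),ys.min(),ys.max())
y=s['eef_rot'][2];d=np.array([np.cos(y),np.sin(y),0])
for k in(-.04,0,.04):print(proj(w,np.r_[p[:2],.123]+k*d))
print('est',proj(w,(.5518,-.4414,.123)))
cv2.imwrite('pics/w12c.png',cv2.resize(w['color'][60:330,180:460,::-1],None,fx=2.1,fy=2.1))
E
```

```text
time_s: 32.72
ee_pos: [0.5521, -0.4393, 0.3014]
eef_rot: [-3.14, 0.001, 0.191]
ft_force: [1.2, -0.0, 0.8]
opening: 0.0939
grip_force: 0.0
[ 0.55216155 -0.43910003  0.30187828] [-3.14027255e+00  2.70186854e-04  1.91773434e-01] [ 0.6   0.48 -0.03  1.52  0.01  1.14 -0.81] 0.0935663266353879
290 359 159 299
[321.32620325 294.45778126]
[321.24749622 245.55812729]
[321.16312999 193.14248268]
est [324.10452411 246.55982567]
```

View pics/w12c.png

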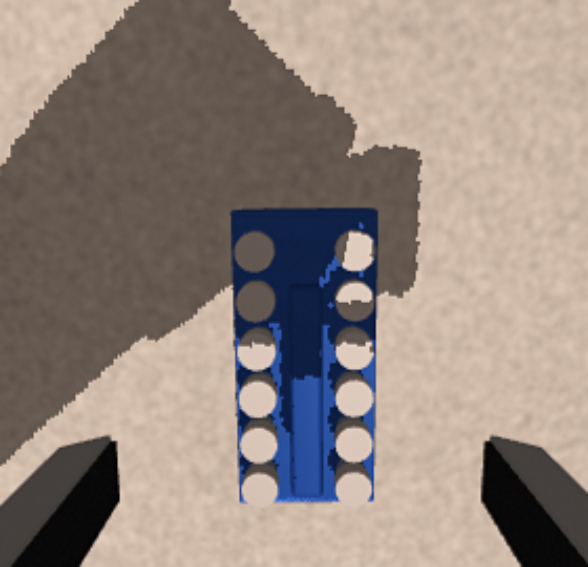

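The rack is square under the gripper. Its bar runs over crop rows 285–495 and is centred at column 306, about 3 mm off the tool. I'll grasp it.

```bash
python3 -m inch '[{"tx":0.5,"ty":-2.5,"tz":-35,"rx":0,"ry":0,"rz":0},{"tx":0.5,"ty":-2.5,"tz":-70,"rx":0,"ry":0,"rz":0},{"tx":0.5,"ty":-2.5,"tz":-95,"rx":0,"ry":0,"rz":0},{"tx":0.5,"ty":-2.5,"tz":-106,"rx":0,"ry":0,"rz":0},{"tx":0.5,"ty":-2.5,"tz":-106,"rx":0,"ry":0,"rz":0},{"tx":0.5,"ty":-2.5,"tz":-106,"rx":0,"ry":0,"rz":0}]' -1 40 && python3 -m inch '[{"tx":0,"ty":0,"tz":0,"rx":0,"ry":0,"rz":0},{"tx":0,"ty":0,"tz":0,"rx":0,"ry":0,"rz":0},{"tx":0,"ty":0,"tz":0,"rx":0,"ry":0,"rz":0},{"tx":0,"ty":0,"tz":0,"rx":0,"ry":0,"rz":0},{"tx":0,"ty":0,"tz":0,"rx":0,"ry":0,"rz":0},{"tx":0,"ty":0,"tz":0,"rx":0,"ry":0,"rz":0},{"tx":0,"ty":0,"tz":0,"rx":0,"ry":0,"rz":0},{"tx":0,"ty":0,"tz":0,"rx":0,"ry":0,"rz":0},{"tx":0,"ty":0,"tz":0,"rx":0,"ry":0,"rz":0},{"tx":0,"ty":0,"tz":0,"rx":0,"ry":0,"rz":0},{"tx":0,"ty":0,"tz":0,"rx":0,"ry":0,"rz":0},{"tx":0,"ty":0,"tz":0,"rx":0,"ry":0,"rz":0},{"tx":0,"ty":0,"tz":0,"rx":0,"ry":0,"rz":0},{"tx":0,"ty":0,"tz":0,"rx":0,"ry":0,"rz":0},{"tx":0,"ty":0,"tz":0,"rx":0,"ry":0,"rz":0}]' 1 40
```

```text
time_s: 33.27
ee_pos: [0.5525, -0.443, 0.1974]
eef_rot: [3.142, -0.0, 0.191]
ft_force: [-0.1, 1.2, 0.9]
opening: 0.0944
grip_force: 0.0
time_s: 34.52
ee_pos: [0.5519, -0.4433, 0.1964]
eef_rot: [-3.141, 0.0, 0.19]
ft_force: [-0.5, 0.1, -1.9]
opening: 0.0118
grip_force: 40.0
```

```bash
python3 -m inch '[{"tx":0,"ty":0,"tz":8,"rx":0,"ry":0,"rz":0},{"tx":0,"ty":0,"tz":25,"rx":0,"ry":0,"rz":0},{"tx":0,"ty":10,"tz":45,"rx":0,"ry":0,"rz":0},{"tx":1,"ty":40,"tz":60,"rx":0,"ry":0,"rz":-0.04},{"tx":3,"ty":80,"tz":60,"rx":0,"ry":0,"rz":-0.08},{"tx":5,"ty":120,"tz":60,"rx":0,"ry":0,"rz":-0.12},{"tx":7,"ty":160,"tz":60,"rx":0,"ry":0,"rz":-0.16},{"tx":9,"ty":200,"tz":60,"rx":0,"ry":0,"rz":-0.2},{"tx":11,"ty":240,"tz":60,"rx":0,"ry":0,"rz":-0.24},{"tx":12,"ty":280,"tz":60,"rx":0,"ry":0,"rz":-0.28},{"tx":13,"ty":320,"tz":60,"rx":0,"ry":0,"rz":-0.32},{"tx":14,"ty":355,"tz":60,"rx":0,"ry":0,"rz":-0.337},{"tx":15,"ty":385,"tz":60,"rx":0,"ry":0,"rz":-0.337},{"tx":15.5,"ty":408,"tz":60,"rx":0,"ry":0,"rz":-0.337},{"tx":15.5,"ty":420,"tz":60,"rx":0,"ry":0,"rz":-0.337},{"tx":15.5,"ty":424.5,"tz":60,"rx":0,"ry":0,"rz":-0.337},{"tx":15.5,"ty":424.5,"tz":45,"rx":0,"ry":0,"rz":-0.337},{"tx":15.5,"ty":424.5,"tz":30,"rx":0,"ry":0,"rz":-0.337},{"tx":15.5,"ty":424.5,"tz":20,"rx":0,"ry":0,"rz":-0.337},{"tx":15.5,"ty":424.5,"tz":20,"rx":0,"ry":0,"rz":-0.337}]'
python3 -c "from bench import sensors;print(sensors.sense()['joints'].round(2))"
```

```text
time_s: 36.18
ee_pos: [0.5665, -0.0204, 0.2147]
eef_rot: [3.141, 0.003, -0.149]
ft_force: [-1.2, -0.7, -4.3]
opening: 0.0116
grip_force: 40.0
[ 0.01  0.35 -0.11  1.93  0.05  0.87 -1.84]
```

Within about 1.5 mm of the target. I'll lower, release and back away.

```bash
python3 -m inch '[{"tx":0.7,"ty":1,"tz":-6,"rx":0,"ry":0,"rz":0},{"tx":0.7,"ty":1,"tz":-11,"rx":0,"ry":0,"rz":0},{"tx":0.7,"ty":1,"tz":-15,"rx":0,"ry":0,"rz":0},{"tx":0.7,"ty":1,"tz":-17.5,"rx":0,"ry":0,"rz":0},{"tx":0.7,"ty":1,"tz":-18.5,"rx":0,"ry":0,"rz":0},{"tx":0.7,"ty":1,"tz":-19,"rx":0,"ry":0,"rz":0},{"tx":0.7,"ty":1,"tz":-19,"rx":0,"ry":0,"rz":0}]'
```

```text
time_s: 36.77
ee_pos: [0.5682, -0.018, 0.1977]
eef_rot: [-3.142, -0.0, -0.147]
ft_force: [0.1, 0.9, -3.8]
opening: 0.0119
grip_force: 40.0
```

```bash
python3 -m inch '[{"tx":0,"ty":-0.5,"tz":-1,"rx":0,"ry":0,"rz":0},{"tx":0,"ty":-0.5,"tz":-2,"rx":0,"ry":0,"rz":0},{"tx":0,"ty":-0.5,"tz":-2,"rx":0,"ry":0,"rz":0}]' && python3 -m inch '[{"tx":0,"ty":0,"tz":0,"rx":0,"ry":0,"rz":0},{"tx":0,"ty":0,"tz":0,"rx":0,"ry":0,"rz":0},{"tx":0,"ty":0,"tz":0,"rx":0,"ry":0,"rz":0},{"tx":0,"ty":0,"tz":0,"rx":0,"ry":0,"rz":0},{"tx":0,"ty":0,"tz":0,"rx":0,"ry":0,"rz":0},{"tx":0,"ty":0,"tz":0,"rx":0,"ry":0,"rz":0},{"tx":0,"ty":0,"tz":20,"rx":0,"ry":0,"rz":0},{"tx":0,"ty":0,"tz":55,"rx":0,"ry":0,"rz":0},{"tx":0,"ty":0,"tz":95,"rx":0,"ry":0,"rz":0},{"tx":0,"ty":-40,"tz":120,"rx":0,"ry":0,"rz":0},{"tx":0,"ty":-80,"tz":120,"rx":0,"ry":0,"rz":0},{"tx":-5,"ty":-120,"tz":120,"rx":0,"ry":0,"rz":0},{"tx":-10,"ty":-160,"tz":120,"rx":0,"ry":0,"rz":0},{"tx":-15,"ty":-200,"tz":120,"rx":0,"ry":0,"rz":0},{"tx":-20,"ty":-240,"tz":120,"rx":0,"ry":0,"rz":0},{"tx":-20,"ty":-280,"tz":120,"rx":0,"ry":0,"rz":0},{"tx":-20,"ty":-300,"tz":120,"rx":0,"ry":0,"rz":0},{"tx":-20,"ty":-300,"tz":120,"rx":0,"ry":0,"rz":0}]' -0.5 40
python3 - <<'E'
from h import *
H=np.array([.5874,.1915]);yaw=-.147;Rz=np.array([[np.cos(yaw),-np.sin(yaw)],[np.sin(yaw),np.cos(yaw)]])
for n in('top','scene'):
    c=snap(n,n+'_end');f=lambda u,v,z:(Rz.T@(ray(c,u,v,z)[:2]-H)*1000).round(1)
    for th in('rack_mid','block1_mid','amber_mid','flask_mid','beaker_mid'):
        print(n,th,[((np.array(d['rect'])*[640,480,640,480]).round().astype(int).tolist(),round(d['p'],2)) for d in look_for(n,th)])
    if n=='scene': continue
    g=c['color'].astype(int)
    m=((g[:,:,2]>g[:,:,0]+25)&(g[:,:,2]>g[:,:,1]+15)).astype('uint8');m[:200]=0;m[340:]=0;m[:,:300]=0
    q,l,st,ce=cv2.connectedComponentsWithStats(cv2.dilate(m,np.ones((3,3))));k=1+np.argmax(st[1:,4])
    r=cv2.minAreaRect(np.argwhere((l==k)&(m>0))[:,::-1].astype(np.float32));print(r,'corners',cv2.boxPoints(r).round(1).tolist())
    P=np.array([[(*(H+Rz@np.array([.01+a*.066,-.211+b*.031])),z) for a in(-1,1) for b in(-1,1)] for z in (0,.05)]).reshape(-1,3)
    print('expected rack corners',[proj(c,x).round(1).tolist() for x in P])
    w=(g.max(2)<42).astype('uint8');q,l,st,ce=cv2.connectedComponentsWithStats(w[195:300,205:330])
    for k in range(1,q):
        if 5<st[k,4]<40: print(f(*(ce[k]+[205,195]),.125).tolist(),end=' ')
E
```

```text
time_s: 37.02
ee_pos: [0.5685, -0.0182, 0.1962]
eef_rot: [-3.141, -0.001, -0.147]
ft_force: [-1.4, 0.3, 3.2]
opening: 0.0114
grip_force: 40.0
time_s: 38.52
ee_pos: [0.5465, -0.324, 0.3152]
eef_rot: [3.14, 0.0, -0.153]
ft_force: [-0.1, 1.0, -0.2]
opening: 0.0707
grip_force: 0.0
top rack_mid [([337, 232, 372, 291], 0.96)]
top block1_mid [([239, 222, 267, 266], 0.81), ([146, 238, 174, 259], 0.5)]
top amber_mid [([403, 156, 434, 188], 0.64)]
top flask_mid [([150, 238, 175, 258], 0.77)]
top beaker_mid [([119, 311, 159, 342], 0.69)]
((353.7308044433594, 260.15386962890625), (25.55115509033203, 54.94738006591797), 7.125016689300537) corners [[337.6000061035156, 285.79998779296875], [344.5, 231.3000030517578], [369.79998779296875, 234.5], [363.0, 289.0]]
expected rack corners [[362.2, 289.4], [337.8, 286.1], [368.7, 237.5], [344.4, 234.4], [363.2, 289.6], [337.9, 286.2], [369.9, 235.8], [344.8, 232.6]]
[40.0, 102.3] [40.1, 85.6] [40.2, 69.3] [40.4, 52.0] [40.2, 35.5] [39.6, 19.0] [40.6, 1.9] [40.9, -14.1] [25.3, 68.9] [40.7, -30.6] [25.6, 19.0] [25.5, -31.5] [-5.4, 102.3] [-6.1, 85.7] [-5.0, 68.7] [-5.2, 52.2] [-5.4, 35.8] [-5.6, 19.3] [-20.1, 102.1] [-4.5, 1.9] [-5.2, -14.6] [-20.1, 85.4] [-19.6, 69.0] [-4.9, -31.0] [-20.2, 52.1] [-19.7, 35.1] [-19.9, 18.7] [-19.4, 1.9] [-19.2, -14.6] [-18.9, -31.0] scene rack_mid [([276, 204, 330, 266], 0.76)]
scene block1_mid [([363, 246, 407, 297], 0.91), ([359, 215, 369, 220], 0.4)]
scene amber_mid [([184, 245, 223, 296], 0.6), ([278, 206, 330, 266], 0.18)]
scene flask_mid []
scene beaker_mid [([504, 246, 537, 290], 0.78)]
```

```bash
python3 -c "from bench import arm;print(arm.job_done())"
```

```text
the job is handed in; nothing more can be done
None
```

Job handed in: the last camera measurements put all three blocks present home and closed up on dowels 1–3, start was pressed to its stop, and the rack stands about 30 mm off the vented end; the bottles and beaker were not touched.

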